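# Lock the tortilla press with its curved keeper hook

### The job

Fold the tortilla press's lever down flat, then pick up the curved steel keeper hook by its orange grip and thread it round through the brass ring on the press, until its foot block is fully home against the ring and its tip lies over the lever. The ring may stand about a centimetre to one side of its marked place, so feel the hook in gently along its arc without forcing it (stay under 25 N against the press); leave the hook lying there, let go of everything, and leave the mug, jar and scoop where they are.

Things in the scene. Friction and masses are not known exactly. Their poses are not given: they have to be found in the camera images.
- press: Cast iron tortilla press, fixed on the counter: round platens 200 mm across, top of the upper one 50 mm above the counter. Origin on the counter under the platen centre, z up. The lever runs along press +y over the centre line (x = 0); its pivot axis is parallel to x at (0, -125, 56) mm. The ring stands on the -x, +y side of the platen.
- lever (a joint): Angle of the grey lever bar above flat, rad: 0 = folded down flat on the platen (hard stop), growing as the free end rises; starts 0.35 to 0.65. Stiff hinge, stays where it is left, needs about 3 N downward at the free end. Bar 26 mm wide, 11.5 mm thick, its top 61.5 mm above the counter when flat.
- lever_pad (a point): Middle of the top face of the black pad (36 x 50 mm) at the lever's free end, 255 mm from the pivot: push down here, following the swing.
- seat: Nominal centre of the brass ring on the press, 68 mm above the counter at (-39.1, 54.4) mm in the press frame. x (55 deg counter-clockwise from press x) is the way the hook passes through; z up. The upright flat ring (9 mm thick, hole 11 mm, 29 mm outside, wings to 44 mm) is bolted in a slot, up to 10.5 mm to either side along seat y, exact in x, z: see or feel where.
- seat_rest (a point): Middle of the top of the iron rest block before the ring (24 x 44 mm), at (-21, 0, -6.5) mm in the seat frame, level with the flat lever's top: the homed hook's block lies on it, its wire on the lever.
- arc_centre (a point): Centre of the horizontal circle, radius 60 mm, that the hook's wire follows through the ring (clockwise from above) if the ring stands at its nominal place: (0, -60, 0) mm in the seat frame. A ring offset along seat y shifts the centre by as much.
- tip_home (a point): Where the hook's tip ends with the ring at its nominal place and the hook home: (54.4, -34.6, 0) mm in the seat frame, just past the far edge of the lever.
- hook: Loose steel keeper hook, 110 to 180 g, lying flat, grip upright. Origin under the middle of its foot block (24 along x, 32 along y, 8.4 mm high). From the block's +x face a round wire 8.4 mm thick leaves along +x and bends to -y as an arc of radius 60 mm about (12, -60) mm through 69 deg; the last 12 mm are 7 mm thick, end cut flat. Home: block against the ring, hook x 4.3 deg counter-clockwise from seat x.
- hook_grip (a point): Point in the upright orange grip plate, 44 mm above the hook's underside and over its origin. The plate is 24 mm along hook x, 10 mm thick along y, 8 to 60 mm above the underside; pinch it here across y and the fingertips clear the ring's top (15 mm above the wire's centre line).
- hook_heel (a point): Middle of the foot block's front face where the wire leaves it, on the wire's centre line: (12, 0, 4.2) mm in the hook frame. Home it is 4.5 mm before the ring centre along seat x.
- hook_tip (a point): Centre of the flat end face of the hook (7 mm across), (68.1, -38.8, 4.2) mm in the hook frame.
- mug: White enamel mug, 80 mm wide, 85 mm high; bystander, origin under its centre.
- jar: Squat glass jar with red lid, 90 mm wide, 90 mm high; bystander, origin under its centre.
- scoop: Blue plastic scoop, about 160 mm long, 60 mm wide, 38 mm high; bystander, handle along its -x.
Not all that is in view belongs to the job. What is shaped like the hook but blue or red is not meant.

How it is judged:
By the outcome, as a careful person would: the job done as asked, in the order asked, and still so for the second after the job is handed in, with the robot touching nothing.
It also fails if it takes over 72 s, if anything falls off the work surface, if the arm or the gripper's body presses on something with over 40 N, if the wrist force passes 120 N, or if a joint passes its speed limit or range.

### The arm

A 6-joint arm with a two-finger parallel gripper is mounted at the origin on the work surface. World frame = base frame: x ahead of the robot, y to its left, z up, the work surface at z = 0. Lengths are in mm, angles in rad, forces in N, time in s.
With the tool pointing down it reaches from about 250 to 775 mm from the base axis. Payload 8.9 kg.
Tool frame: the origin (TCP) lies midway between the tips of the shut fingers; the grasp point (between the pads) lies 19 mm behind it; x points along the fingers, z is the direction in which the jaws open and shut, and the axes are right-handed (so a half turn about x gives the same grasp; the last joint's range is limited). The gripper opens to 85 mm and grips with 20 to 120 N. Pads are 22 mm wide; open, the fingers measure 114 mm over their backs; the gripper's body (76 mm by 85 mm) begins 54 mm behind the grasp point. The pads swing forward as they close: fully open they stand 13 mm farther back than shut.
Start: joints at [1.036, 0.291, -0.153, 1.127, 0, 1.431], TCP at [202.406, 484.413, 231.305] pointing down, gripper open.
Joint ranges: [-2.52, 2.52], [-0.91, 1.74], [-1.3, 1.37], [-1.96, 2.02], [-1.52, 1.47], [-3.14, 3.14]. Speed limits (rad/s): [2.22, 2.22, 2.79, 3.14, 3.14, 3.14].

### API

Orientations are given as a unit quaternion [w, x, y, z].
In Python, from rig import robot gives the robot as it stands.
- The arm moves only by the tool send_rows, never from a script. Its argument "rows" is a list of rows, each an object with "travel": the shift along the tool's x, y, z in m, a list of three; "twist": the turn about the tool's x in rad; "gripper": the opening, from -1 (shut) to 1 (fully open). In form: [{"travel": [dx, dy, dz], "twist": twist, "gripper": gripper}, ...]. A call has exactly 5 rows; each row shifts and turns the pose as measured when the row begins, along the tool's axes as they then stand; what a row does not reach is not made up. A row lasts 1/8 s, in which the tool goes at most 62.5 mm and 10.7 degrees, less where a joint would pass 70% of its speed; a pose out of reach is approached as far as the arm can. A call with a gripper value outside its range is refused whole. The fingers move at their own pace and stop on an object; "force" is the grip in N (left out, the last holds). Time passes only in rows, so rows that do not move let the fingers close, or fill a call up. It gives the time, the measured TCP pose, the force and the opening at its end, in the units of the state.
- robot.read_state(): the state, without advancing time (a new reading comes with each control period).
- robot.grab_frame(name): name is "side" or "top"; returns the picture (384x512x3 uint8, red, green, blue); there is no depth.
- robot.camera_params(name): a dict with "fov_y" (degrees; the focal length in pixels is half the picture's height over the tangent of half this angle, whatever the lens; pixels are square), "cx", "cy" (the principal point, pixels), "dist_coeffs" ([k1, k2, p1, p2, k3] as OpenCV has them; the pictures are not rectified), "extrinsics" (4x4, takes a point from world to camera coordinates). Camera axes: x right, y down, z forward; pixel columns grow to the right and rows downward; lengths in mm; the calibration is good to about 2 mm. A picture is of the moment at which its call begins. camera_params takes no time and is no camera call.
- robot.job_done(): hands the job in, once; it reports no verdict.
The state is a dict: "time_s": time; "joint_positions": joint angles; "dq": joint speeds; "effort": joint torques, N m; "position": TCP position; "eef_rot": TCP orientation; "contact_force": force on the tool from outside, world axes, zero at the start; "ft_torque": the same for the moment, N m; "grip_width": opening from 0.0 (shut) to 1.0 (fully open).
Only numpy, scipy, OpenCV 4.12 (cv2) and the standard library are available. Lean on these libraries where they do the work, as an engineer would, in place of code of your own. Each camera call takes 0.05 s, during which the arm holds its last target. There are 200 camera calls.

## Working session

There is one attempt and no reset: what is moved stays moved. The work goes in short steps, Python scripts to look and compute and a tool call to move; the robot and the scene stay as the last step left them, time stands still between calls to the robot, and variables do not carry over. Pictures are saved under pics/ and viewed, about 8 in all and at most 12, crops included, and the job is handed in when it is done.

Besides the shell and the picture viewer there is one more tool, called after "Request:" as name([rows], argument=value, ...), one row to a line, values as JSON. send_rows: Moves the arm, as the interface text tells. Its arguments: {"type":"object","properties":{"rows":{"type":"array","items":{"type":"object","properties":{"travel":{"type":"array","items":{"type":"number"}},"twist":{"type":"number"},"gripper":{"type":"number"}}}},"force":{"type":"number"}},"required":["rows"]}

```bash
mkdir -p pics; ls; python3 - <<'E'
from rig import robot
import cv2,numpy as np
s=robot.read_state();print(s)
for n in("side","top"):
    im=robot.grab_frame(n);cv2.imwrite(f"pics/{n}0.png",im[:,:,::-1]);p=robot.camera_params(n)
    E=np.array(p["extrinsics"]);print(n,p["fov_y"],p["cx"],p["cy"],p["dist_coeffs"],E.round(3).tolist(),(-E[:3,:3].T@E[:3,3]).round(1))
a=cv2.imread("pics/top0.png");cv2.imwrite("pics/top0b.png",cv2.resize(a,(800,600),interpolation=cv2.INTER_CUBIC))
a=cv2.imread("pics/side0.png");cv2.imwrite("pics/side0b.png",cv2.resize(a,(800,600),interpolation=cv2.INTER_CUBIC))
E
```

```text
pics
{'time_s': 0.0, 'joint_positions': array([ 1.03570434e+00,  2.91276109e-01, -1.54120122e-01,  1.12671975e+00,
       -2.16461975e-05,  1.43152103e+00]), 'dq': array([ 9.08106116e-04,  5.68225787e-04, -1.08952210e-03,  2.53476888e-03,
       -1.54991124e-05, -1.53297544e-04]), 'effort': array([ 1.36985771e-03, -5.37142539e+01,  3.31374264e+01,  1.56649650e-02,
       -1.64511766e-04,  3.25549354e-05]), 'position': array([202.18187692, 484.02523496, 230.7367998 ]), 'eef_rot': array([ 0.58813216, -0.39213953,  0.58896649,  0.39172135]), 'contact_force': array([ 0.50753888,  0.75525432, -0.46737987]), 'ft_torque': array([ 0.01102582, -0.00321108,  0.0011752 ]), 'grip_width': 0.9996296853491938}
side 49.34931046189997 259.6012403531096 190.20614990805234 [-0.09086372  0.          0.          0.          0.        ] [[0.976, -0.216, -0.019, -502.157], [-0.163, -0.674, -0.721, 141.253], [0.142, 0.707, -0.693, 1065.927], [0.0, 0.0, 0.0, 1.0]] [ 361.6 -766.4  830.8]
top 56.20767006451226 254.79150840484593 190.2488214455692 [0.03445509 0.         0.         0.         0.        ] [[0.011, -1.0, 0.018, -20.757], [-0.983, -0.014, -0.181, 528.626], [0.182, -0.015, -0.983, 1036.07], [0.0, 0.0, 0.0, 1.0]] [ 331.8    2.5 1115. ]
```

View pics/top0b.png

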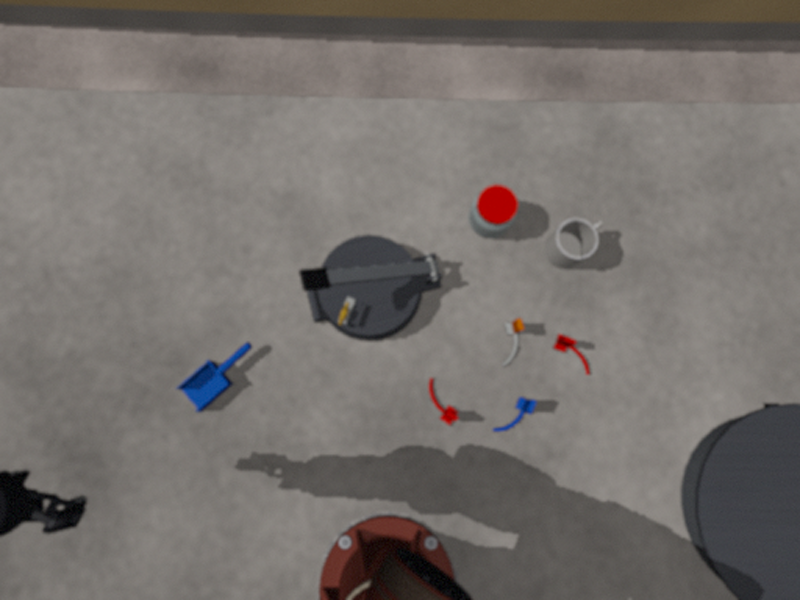

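View pics/side0b.png

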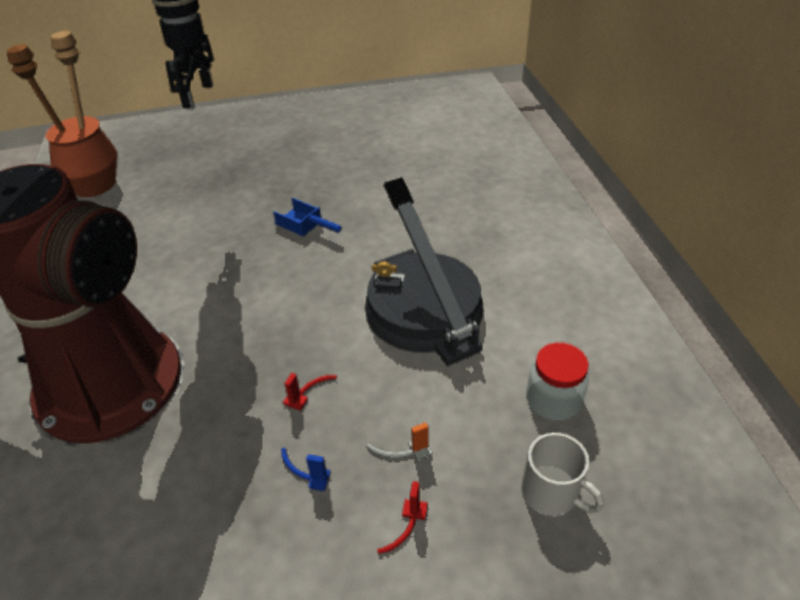

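The top view shows the press at (370,287), lever pad (315,278), ring (347,310), and hook grip (518,326) with its wire to (505,364) (800×600 px). The side view shows the grip at (420,438), the ring at (384,268) and the pad at (398,192).

```bash
cat >h.py <<'E'
import cv2,numpy as np
from rig import robot
from scipy.spatial.transform import Rotation as R
def cam(n):
    p=robot.camera_params(n);f=192/np.tan(np.radians(p["fov_y"])/2)
    return np.array([[f,0,p["cx"]],[0,f,p["cy"]],[0,0,1]]),np.array(p["dist_coeffs"],float),np.array(p["extrinsics"])
def ray(n,px):
    K,d,E=cam(n);u=cv2.undistortPoints(np.array(px,float).reshape(-1,1,2),K,d)[:,0]
    v=np.c_[u,np.ones(len(u))]@E[:3,:3];return -E[:3,:3].T@E[:3,3],v/np.linalg.norm(v,axis=1)[:,None]
def plane(n,px,z):
    c,v=ray(n,px);return c+v*((z-c[2])/v[:,2])[:,None]
def tri(ps,pt):
    (a,u),(b,v)=ray("side",ps),ray("top",pt);u,v=u[0],v[0]
    s=np.linalg.lstsq(np.c_[u,-v],b-a,rcond=None)[0];p,q=a+s[0]*u,b+s[1]*v
    return (p+q)/2,np.linalg.norm(p-q)
def proj(n,P):
    K,d,E=cam(n);return cv2.projectPoints(np.array(P,float).reshape(-1,3),cv2.Rodrigues(E[:3,:3])[0],E[:3,3],K,d)[0][:,0]
def quat():
    q=robot.read_state()["eef_rot"];return R.from_quat([q[1],q[2],q[3],q[0]])
def blob(im,lo,hi,box,k=0):
    h=cv2.cvtColor(im,cv2.COLOR_BGR2HSV);m=cv2.inRange(h,lo,hi);x0,y0,x1,y1=box
    w=np.zeros_like(m);w[y0:y1,x0:x1]=m[y0:y1,x0:x1];return w
def cen(m):
    y,x=np.nonzero(m);return np.array([x.mean(),y.mean()]) if len(x) else None
E
python3 - <<'E'
from h import *
t=cv2.imread("pics/top0.png");s=cv2.imread("pics/side0.png")
ct=t[140:260,190:350];cs=s[105:305,225:325]
a=cv2.resize(ct,None,fx=5,fy=5,interpolation=cv2.INTER_CUBIC);cv2.imwrite("pics/ct.png",a)
b=cv2.resize(s[110:310,225:325],None,fx=3,fy=3,interpolation=cv2.INTER_CUBIC);
c=cv2.resize(s[150:240,225:325],None,fx=6,fy=6,interpolation=cv2.INTER_CUBIC);cv2.imwrite("pics/cs.png",c)
for lo,hi,name,bt,bs in [((8,150,80),(20,255,255),'orange',(310,190,350,220),(255,265,285,300)),((15,90,60),(32,255,255),'brass',(205,180,240,215),(230,160,260,190))]:
    mt,ms=blob(t,lo,hi,bt),blob(s,lo,hi,bs);print(name,mt.sum()//255,ms.sum()//255,cen(mt),cen(ms),tri(cen(ms),cen(mt)))
    print(cv2.boundingRect(mt),cv2.boundingRect(ms))
mw=blob(t,(0,0,150),(180,60,255),(305,205,340,240));y,x=np.nonzero(mw)
print(plane("top",np.c_[x,y],5).round(0)[:,:2].tolist())
E
```

```text
orange 39 151 [331.33333333 207.84615385] [268.50331126 279.15231788] (array([ 480.3860267 , -246.08648411,   40.54447946]), np.float64(1.7146720994042883))
(329, 204, 6, 8) (264, 271, 10, 18)
brass 54 114 [219.2962963  200.33333333] [245.5        171.37719298] (array([494.48879082,  89.78372441,  71.53234613]), np.float64(2.748074256420213))
(216, 194, 7, 14) (238, 167, 16, 10)
[[487.0, -235.0], [484.0, -231.0], [484.0, -234.0], [484.0, -238.0], [481.0, -234.0], [481.0, -238.0], [477.0, -234.0], [477.0, -237.0], [474.0, -234.0], [474.0, -237.0], [471.0, -237.0]]
```

View pics/ct.png

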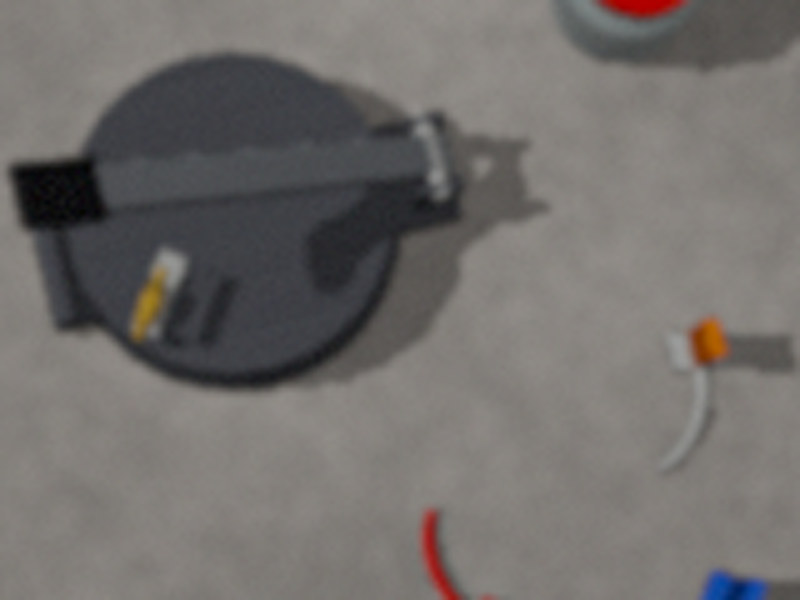

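View pics/cs.png

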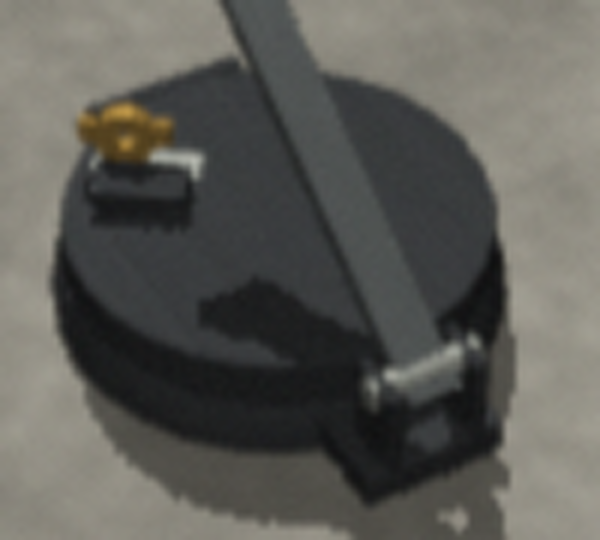

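```bash
python3 - <<'E'
from h import *
from scipy.optimize import least_squares
T=lambda p:np.array(p,float)/5+[190,140]-.4
S=lambda p:np.array(p,float)/6+[225,150]-.4
def fit(P):
    r=least_squares(lambda c:np.hypot(*(P[:,:2]-c).T)-100,P[:,:2].mean(0));return r.x.round(1),r.fun.round(1)
a=plane("top",T([(85,140),(130,85),(180,62),(230,52),(290,62),(340,90),(370,125)]),50)
b=plane("side",S([(62,215),(497,215),(400,98),(75,290),(150,340),(250,368),(480,275)]),50)
print(fit(a),fit(b),fit(np.r_[a,b]))
piv=tri(S([(423,368)]),T([(432,160)]));print("piv",piv)
# pad: dark mask
t=cv2.imread("pics/top0.png");s=cv2.imread("pics/side0.png")
def dark(im,th,box):
    x0,y0,x1,y1=box;m=np.zeros(im.shape[:2],np.uint8);m[y0:y1,x0:x1]=(im[y0:y1,x0:x1].max(2)<th)*255;return m
for th in(35,45):
    mt=dark(t,th,(190,168,212,190));ms=dark(s,th,(240,105,270,140));print(mt.sum()//255,ms.sum()//255,cen(mt),cen(ms),cv2.boundingRect(ms))
    pad=tri(cen(ms),cen(mt));d=(pad[0]-piv[0]);print(pad,np.degrees(np.arctan2(d[1],d[0]))-90,np.linalg.norm(d),np.arcsin((d[2])/np.linalg.norm(d)))
# ring geometry: outermost brass ends in top & in side
print(plane("top",T([(160,265),(137,338)]),70))
# hook block corner, grip, wire points in top
print("wire",plane("top",T([(662,467),(690,432),(702,400),(703,372)]),5).round(1).tolist())
print("griptop outline",plane("top",T([(708,338)]),60),"block",plane("top",T([(668,335),(678,368)]),8))
E
```

```text
(array([553.5,  42.8]), array([-0.1,  0.9, -1. ,  0. ,  0.1,  0.4, -0.3])) (array([555.9,  43.9]), array([-2.4,  0.2, -1.8,  2.5, -1.7, -1. , -0.5])) (array([554.8,  43.5]), array([-1.3, -0.6, -2.4, -1.3, -0.9, -0.1, -0.4, -3.5,  1.3, -0.6,  1.3,
       -2.8, -1.8,  0.1]))
piv (array([587.26299943, -77.51052377,  61.9313587 ]), np.float64(5.690024633027017))
186 190 [201.59139785 178.41935484] [254.37368421 122.73157895] (246, 114, 18, 19)
(array([530.99100949, 126.20245305, 202.18035196]), np.float64(2.561968996968345)) 15.441842159691802 253.64402986343597 0.5858841673036655
213 207 [201.70892019 178.64788732] [254.39130435 122.87922705] (246, 114, 18, 20)
(array([530.71836132, 125.91493357, 201.86751972]), np.float64(3.0714850746362994)) 15.53393341389554 253.3008921213132 0.5853010283888332
[[516.47195356  83.81149478  70.        ]
 [472.94362782  96.03686493  70.        ]]
wire [[406.0, -223.2, 5.0], [427.7, -241.1, 5.0], [447.6, -249.1, 5.0], [465.1, -250.2, 5.0]]
griptop outline [[ 478.77191149 -241.20569128   60.        ]] block [[ 487.55698626 -228.35040868    8.        ]
 [ 466.99549286 -234.05027993    8.        ]]
```

```bash
cat >>h.py <<'E'
def go(x,y,z,ang=None):
    """tool-frame shift (mm) and twist (deg) to a world TCP target, ang= wanted tool z heading, deg"""
    s=robot.read_state();M=quat().as_matrix();d=np.array([x,y,z])-s["position"]
    h=np.degrees(np.arctan2(M[1,2],M[0,2]));tw=0 if ang is None else (h-ang+90)%180-90
    print("t",round(s["time_s"],2),"pos",s["position"].round(1),"zhead",h.round(1),"down",M[:,0].round(3),"F",s["contact_force"].round(1),"grip",round(s["grip_width"],3),"j",s["joint_positions"].round(2));
    print("  delta tool mm",(M.T@d).round(1),"twist deg",round(tw,1),"rad",round(np.radians(tw),3));return M.T@d,tw
E
python3 - <<'E'
from h import *
from scipy.optimize import least_squares
M=quat().as_matrix();print(M.round(3))
go(531,126,240,100)
W=np.array([(427.7,-241.1),(447.6,-249.1),(465.1,-250.2)]);tip=np.array((406,-223.2));g=np.array((480.4,-246.1));B=np.array([(487.6,-228.4),(467,-234)])
def w(p,q):
    c,s=np.cos(p[2]),np.sin(p[2]);return p[:2]+np.array([[c,-s],[s,c]])@np.array(q)
def f(p):
    return np.r_[np.hypot(*(W-w(p,(12,-60))).T)-60,w(p,(68.1,-38.8))-tip,(w(p,(0,0))-g)]
r=least_squares(f,[480,-246,3.36]);print(r.x,np.degrees(r.x[2]),r.fun.round(1))
print([w(r.x,q).round(1) for q in [(-12,-16),(12,-16)]])
E
```

```text
[[-0.001 -0.923  0.386]
 [-0.001  0.386  0.923]
 [-1.     0.    -0.001]]
t 0.1 pos [202.2 484.1 230.8] zhead 67.3 down [-0.001 -0.001 -1.   ] F [-0.4  0.7  0.2] grip 0.998 j [ 1.04  0.29 -0.15  1.13 -0.    1.43]
  delta tool mm [  -9.  -441.4 -203.6] twist deg -32.7 rad -0.57
[ 480.94221829 -246.19773148    3.35219733] 192.0667590851417 [-1.3 -0.2  0.8  0.2  0.7  0.5 -0.1]
[array([ 489.3, -228. ]), array([ 465.9, -233.1])]
```

Request:
send_rows([
  {"travel":[-0.002,-0.05,-0.023],"twist":0,"gripper":-1},
  {"travel":[-0.002,-0.05,-0.023],"twist":0,"gripper":-1},
  {"travel":[-0.002,-0.05,-0.023],"twist":0,"gripper":-1},
  {"travel":[-0.002,-0.05,-0.023],"twist":0,"gripper":-1},
  {"travel":[-0.001,-0.05,-0.023],"twist":0,"gripper":-1},
], force=40)

```text
time_s: 0.72
position: [391.2, 278.4, 238.5]
eef_rot: [0.586, -0.394, 0.588, 0.394]
contact_force: [0.4, 0.9, -0.1]
grip_width: -0.0
```

```bash
python3 -c "
from h import *
go(531,128,235)"
```

```text
t 0.72 pos [391.2 278.4 238.5] zhead 67.8 down [-0.002 -0.002 -1.   ] F [ 0.4  0.9 -0.1] grip -0.0 j [ 0.47  0.2  -0.25  1.12 -0.    0.85]
  delta tool mm [   3.5 -186.3  -86.3] twist deg 0 rad 0.0
```

Request:
send_rows([
  {"travel":[0,-0.047,-0.022],"twist":0,"gripper":-1},
  {"travel":[0,-0.047,-0.022],"twist":0,"gripper":-1},
  {"travel":[0.001,-0.047,-0.022],"twist":0,"gripper":-1},
  {"travel":[0.002,-0.047,-0.021],"twist":0,"gripper":-1},
  {"travel":[0,0,0],"twist":0,"gripper":-1},
])

```text
time_s: 1.35
position: [537.7, 117.7, 234.0]
eef_rot: [0.587, -0.393, 0.589, 0.393]
contact_force: [-0.8, -0.3, 0.6]
grip_width: -0.002
```

```bash
python3 -c "
from h import *
go(531,128,235)
M=quat().as_matrix()
# arc following: pad top contact at angle a
piv=np.array([554.5+33.2,43.3-120.5])
u=np.array([-np.sin(np.radians(15.4)),np.cos(np.radians(15.4))])
prev=None
for a in (.585,.5,.4,.3,.2,.1,0,-.03):
    r=255*np.cos(a)-7*np.sin(a);z=56+255*np.sin(a)+7*np.cos(a)
    P=np.r_[piv+u*r,z]; print(a,P.round(1),None if prev is None else (M.T@(P-prev)).round(1));prev=P
"
```

```text
t 1.35 pos [537.7 117.7 234. ] zhead 67.5 down [-0.003 -0.002 -1.   ] F [-0.8 -0.3  0.6] grip -0.002 j [ 0.08  0.34 -0.08  1.16 -0.    0.48]
  delta tool mm [-1.  10.1  7. ] twist deg 0 rad 0.0
0.585 [532.3 124.  202.6] None
0.5 [529.2 135.3 184.4] [18.2  7.1  9.3]
0.4 [526.1 146.6 161.7] [22.6  7.1  9.3]
0.3 [523.6 155.7 138. ] [23.7  5.7  7.5]
0.2 [521.7 162.4 113.5] [24.5  4.2  5.6]
0.1 [520.5 166.7  88.4] [25.1  2.7  3.6]
0 [520.  168.6  63. ] [25.4  1.2  1.6]
-0.03 [520.  168.7  55.3] [7.7 0.  0.1]
```

Request:
send_rows([
  {"travel":[0.015,0.007,0.005],"twist":0,"gripper":-1},
  {"travel":[0.015,0.003,0.003],"twist":0,"gripper":-1},
  {"travel":[0.014,0.005,0.006],"twist":0,"gripper":-1},
  {"travel":[0.014,0.005,0.006],"twist":0,"gripper":-1},
  {"travel":[0.014,0.005,0.006],"twist":0,"gripper":-1},
])

```text
time_s: 1.98
position: [523.9, 153.4, 159.3]
eef_rot: [0.587, -0.393, 0.589, 0.392]
contact_force: [1.1, -1.4, 2.1]
grip_width: 0.001
```

```bash
python3 -c "
from h import *
go(526.1,146.6,161.7)"
```

```text
t 1.98 pos [523.9 153.4 159.3] zhead 67.5 down [-0.001 -0.002 -1.   ] F [ 1.1 -1.4  2.1] grip 0.001 j [ 0.15  0.38 -0.22  0.97 -0.    0.54]
  delta tool mm [-2.4 -4.6 -5.4] twist deg 0 rad 0.0
```

Request:
send_rows([
  {"travel":[0.016,0.001,0.001],"twist":0,"gripper":-1},
  {"travel":[0.016,0.002,0.003],"twist":0,"gripper":-1},
  {"travel":[0.016,0.002,0.003],"twist":0,"gripper":-1},
  {"travel":[0.014,0.001,0.002],"twist":0,"gripper":-1},
  {"travel":[0.012,0.001,0.001],"twist":0,"gripper":-1},
])

```text
time_s: 2.6
position: [518.9, 168.9, 80.3]
eef_rot: [0.586, -0.393, 0.588, 0.394]
contact_force: [1.2, -0.4, 2.2]
grip_width: -0.001
```

```bash
python3 -c "
from h import *
go(520,168.6,63)"
```

```text
t 2.6 pos [518.9 168.9  80.3] zhead 67.7 down [-0.003 -0.001 -1.   ] F [ 1.2 -0.4  2.2] grip -0.001 j [ 0.18  0.46 -0.32  0.79 -0.    0.57]
  delta tool mm [17.3 -1.2  0.2] twist deg 0 rad 0.0
```

Gentle final rows until the force shows the stop.

Request:
send_rows([
  {"travel":[0.006,0,0],"twist":0,"gripper":-1},
  {"travel":[0.005,0,0],"twist":0,"gripper":-1},
  {"travel":[0.004,0,0],"twist":0,"gripper":-1},
  {"travel":[0.002,0,0],"twist":0,"gripper":-1},
  {"travel":[0.001,0,0],"twist":0,"gripper":-1},
])

```text
time_s: 3.22
position: [518.3, 169.8, 61.4]
eef_rot: [0.586, -0.393, 0.588, 0.395]
contact_force: [-4.2, 0.3, 17.1]
grip_width: -0.002
```

Request:
send_rows([
  {"travel":[0.001,0,0],"twist":0,"gripper":-1},
  {"travel":[0.001,0,0],"twist":0,"gripper":-1},
  {"travel":[0.001,0,0],"twist":0,"gripper":-1},
  {"travel":[0,0,0],"twist":0,"gripper":-1},
  {"travel":[0,0,0],"twist":0,"gripper":-1},
])

```text
time_s: 3.85
position: [518.3, 169.4, 61.8]
eef_rot: [0.587, -0.393, 0.588, 0.394]
contact_force: [0.5, 0.6, -0.2]
grip_width: -0.002
```

Request:
send_rows([
  {"travel":[-0.03,0,0],"twist":0,"gripper":-1},
  {"travel":[-0.03,0,0],"twist":-0.15,"gripper":-1},
  {"travel":[-0.03,0,0],"twist":-0.15,"gripper":-0.1},
  {"travel":[-0.02,0,0],"twist":-0.15,"gripper":-0.1},
  {"travel":[0,0,0],"twist":-0.15,"gripper":-0.1},
])

```text
time_s: 4.47
position: [518.0, 168.3, 174.0]
eef_rot: [0.439, -0.553, 0.441, 0.555]
contact_force: [0.8, 0.3, -2.0]
grip_width: 0.445
```

```bash
python3 - <<'E'
from h import *
go(480.8,-246.2,130,102.1)
t=robot.grab_frame("top")[:,:,::-1].copy();cv2.imwrite("pics/t1.png",t)
m=blob(t,(15,90,60),(32,255,255),(205,180,245,215));print(m.sum()//255,cen(m),plane("top",[cen(m)],70))
s=robot.grab_frame("side")[:,:,::-1].copy();cv2.imwrite("pics/s1.png",s)
c=np.hstack([cv2.resize(t[140:220,195:285],(540,480),interpolation=3),cv2.resize(s[140:240,235:285],(250,480),interpolation=3)])
cv2.imwrite("pics/v1.png",c)
E
```

```text
t 4.47 pos [518.  168.3 174. ] zhead 103.0 down [-0.005 -0.001 -1.   ] F [ 0.8  0.3 -2. ] grip 0.445 j [ 0.18  0.37 -0.2   1.01 -0.   -0.05]
  delta tool mm [  44.6  129.6 -395.4] twist deg 0.9 rad 0.017
45 [219.15555556 200.84444444] [[491.81369132  90.29195586  70.        ]]
```

View pics/v1.png

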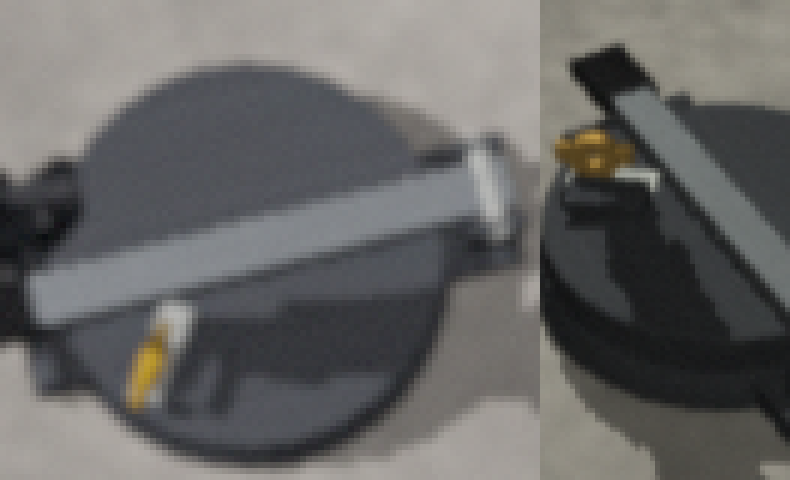

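The lever now lies flat, seen from (40,297) to (460,197) in the crop. The ring at (150,370) is shifted to the seat +y end of its white slot plate.

Request:
send_rows([
  {"travel":[0,0.0145,-0.045],"twist":0.004,"gripper":-0.1},
  {"travel":[0,0.0145,-0.045],"twist":0.004,"gripper":-0.1},
  {"travel":[0,0.0145,-0.045],"twist":0.004,"gripper":-0.1},
  {"travel":[0,0.0145,-0.045],"twist":0.003,"gripper":-0.1},
  {"travel":[0,0.0145,-0.045],"twist":0,"gripper":-0.1},
])

```text
time_s: 5.2
position: [491.5, -70.9, 170.8]
eef_rot: [0.447, -0.544, 0.452, 0.548]
contact_force: [0.4, -0.2, 0.3]
grip_width: 0.449
```

Request:
send_rows([
  {"travel":[0,0.0145,-0.045],"twist":0,"gripper":-0.1},
  {"travel":[0.01,0.0145,-0.045],"twist":0,"gripper":-0.1},
  {"travel":[0.014,0.012,-0.04],"twist":0,"gripper":-0.1},
  {"travel":[0.014,0.006,-0.022],"twist":0,"gripper":-0.1},
  {"travel":[0,0,0],"twist":0,"gripper":-0.1},
])

```text
time_s: 5.82
position: [470.3, -237.2, 130.0]
eef_rot: [0.453, -0.537, 0.459, 0.543]
contact_force: [0.3, 0.5, 0.5]
grip_width: 0.447
```

```bash
python3 - <<'E'
from h import *
go(480.8,-246.2,25,102.1)
T=lambda p:np.array(p,float)/6+[195,140]-.4
P=plane("top",T([(40,297),(460,197)]),61.5);d=P[0]-P[1];print("lever",P,np.degrees(np.arctan2(d[1],d[0]))-90)
n=np.array([d[1],-d[0]])/np.hypot(d[0],d[1]);print("press centre offset from lever line",n@(np.array([554.5,43.3])-P[1][:2]))
print("plate",plane("top",T([(180,303),(135,408)]),54),"rest",plane("top",T([(205,345),(240,345),(190,413),(215,413)]),61.5))
E
```

```text
t 5.83 pos [ 470.3 -237.2  130. ] zhead 99.6 down [-0.012 -0.001 -1.   ] F [0.3 0.5 0.5] grip 0.447 j [-0.6   0.38 -0.3   0.9  -0.01 -0.77]
  delta tool mm [104.9 -10.2 -10.8] twist deg -2.5 rad -0.043
lever [[527.70641303 145.04603311  61.5       ]
 [581.66136452 -63.07026155  61.5       ]] 14.534164892538996
press centre offset from lever line 0.40223783844987754
plate [[527.02898814  76.29577211  54.        ]
 [473.9121418   97.13772734  54.        ]] rest [[504.71689703  62.89423158  61.5       ]
 [504.94991983  45.61688213  61.5       ]
 [470.77632842  69.44063522  61.5       ]
 [470.93264873  57.17705532  61.5       ]]
```

Request:
send_rows([
  {"travel":[0.015,-0.008,-0.008],"twist":-0.043,"gripper":-0.1},
  {"travel":[0.015,-0.003,-0.002],"twist":0,"gripper":-0.1},
  {"travel":[0.015,0,0],"twist":0,"gripper":-0.1},
  {"travel":[0,0,0],"twist":0,"gripper":-0.1},
  {"travel":[0,0,0],"twist":0,"gripper":-0.1},
])

```text
time_s: 6.45
position: [482.2, -241.9, 83.3]
eef_rot: [0.443, -0.545, 0.449, 0.552]
contact_force: [1.4, 0.2, -0.0]
grip_width: 0.448
```

```bash
python3 - <<'E'
from h import *
go(480.8,-246.2,25,102.1)
E
```

```text
t 6.45 pos [ 482.2 -241.9   83.3] zhead 101.8 down [-0.013  0.001 -1.   ] F [ 1.4  0.2 -0. ] grip 0.448 j [-0.6   0.46 -0.33  0.8  -0.01 -0.8 ]
  delta tool mm [58.3  1.5 -4.2] twist deg -0.3 rad -0.006
```

Request:
send_rows([
  {"travel":[0.015,0.001,-0.004],"twist":0,"gripper":-0.1},
  {"travel":[0.015,0,0],"twist":0,"gripper":-0.1},
  {"travel":[0.014,0,0],"twist":0,"gripper":-0.1},
  {"travel":[0.01,0,0],"twist":0,"gripper":-0.1},
  {"travel":[0,0,0],"twist":0,"gripper":-0.1},
])

```text
time_s: 7.08
position: [481.0, -246.1, 25.6]
eef_rot: [0.443, -0.545, 0.449, 0.552]
contact_force: [0.5, -0.0, 0.5]
grip_width: 0.453
```

```bash
python3 - <<'E'
from h import *
go(480.8,-246.2,25,102.1)
t=robot.grab_frame("side")[:,:,::-1].copy();cv2.imwrite("pics/s2.png",t)
cv2.imwrite("pics/v2.png",cv2.resize(t[230:340,220:340],(600,550),interpolation=3))
E
```

```text
t 7.08 pos [ 481.  -246.1   25.6] zhead 101.7 down [-0.014  0.001 -1.   ] F [ 0.5 -0.   0.5] grip 0.453 j [-0.6   0.53 -0.38  0.67 -0.01 -0.81]
  delta tool mm [ 0.6  0.2 -0. ] twist deg -0.4 rad -0.006
```

View pics/v2.png

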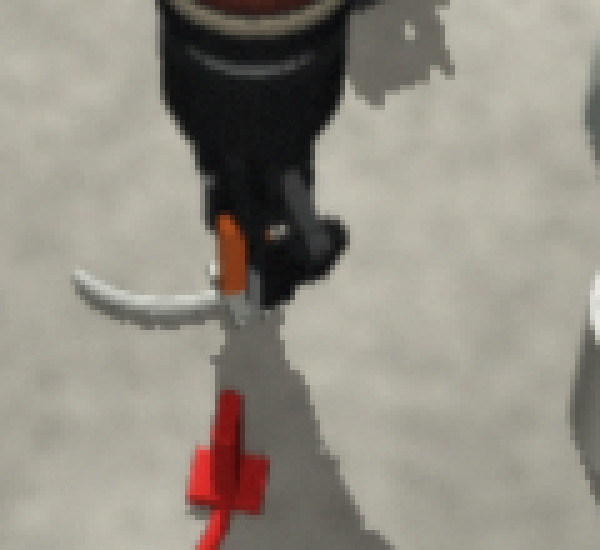

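The orange grip, at (230,255) in the crop, stands between the fingers. I'll close them.

Request:
send_rows([
  {"travel":[0,0,0],"twist":0,"gripper":-1},
  {"travel":[0,0,0],"twist":0,"gripper":-1},
  {"travel":[0,0,0],"twist":0,"gripper":-1},
  {"travel":[0,0,0],"twist":0,"gripper":-1},
  {"travel":[0,0,0],"twist":0,"gripper":-1},
], force=60)

```text
time_s: 7.75
position: [482.0, -246.7, 27.1]
eef_rot: [0.444, -0.545, 0.449, 0.552]
contact_force: [0.2, 0.4, -1.6]
grip_width: 0.11
```

Request:
send_rows([
  {"travel":[-0.02,0,0],"twist":0,"gripper":-1},
  {"travel":[-0.03,0,0],"twist":0,"gripper":-1},
  {"travel":[-0.04,0,0],"twist":0,"gripper":-1},
  {"travel":[-0.02,0,0],"twist":0,"gripper":-1},
  {"travel":[0,0,0],"twist":0,"gripper":-1},
])

```text
time_s: 8.38
position: [482.7, -246.3, 139.7]
eef_rot: [0.444, -0.545, 0.449, 0.552]
contact_force: [-0.6, -0.0, -2.1]
grip_width: 0.11
```

```bash
python3 - <<'E'
from h import *
go(480.8,-246.2,140,102.1)
for n in("side","top"):
    t=robot.grab_frame(n)[:,:,::-1].copy();cv2.imwrite(f"pics/{n}3.png",t)
p=robot.read_state()["position"];a,b=proj("side",[p])[0].astype(int),proj("top",[p])[0].astype(int);print(a,b)
f=lambda n,c:cv2.resize(cv2.imread(f"pics/{n}3.png")[c[1]-40:c[1]+40,c[0]-45:c[0]+25],(385,440),interpolation=3)
cv2.imwrite("pics/v3.png",np.hstack([f("side",a),f("top",b)]))
E
```

```text
t 8.38 pos [ 482.7 -246.3  139.7] zhead 101.7 down [-0.013  0.    -1.   ] F [-0.6 -0.  -2.1] grip 0.11 j [-0.6   0.4  -0.25  0.93 -0.01 -0.81]
  delta tool mm [-0.3  1.8  0.5] twist deg -0.4 rad -0.006
[268 252] [339 202]
```

View pics/v3.png

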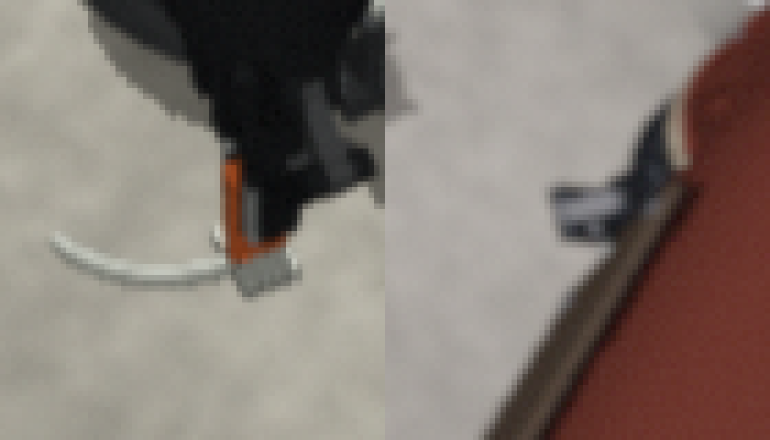

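```bash
cat >>h.py <<'E'
A=np.array([550.5,68.3]);EX=1.0;DZ=22.9
def tcp(phi,A=A,z=68,ex=None):
    f=np.radians(phi);c,s=np.cos(f),np.sin(f);return np.r_[np.array(A)-np.array([[c,-s],[s,c]])@[12+(EX if ex is None else -ex),-60],z+DZ]
def hookpt(q,ex=None):
    """hook-frame point to world from measured tool pose; hook x=-tool y..., origin DZ+4.2 below TCP"""
    s=robot.read_state();M=quat().as_matrix();hx,hy=np.cross(M[:,2],-M[:,0])if 0 else None,M[:,2]
    hx=np.cross(hy,-M[:,0]);return s["position"]+hx*(q[0]+EX)+hy*q[1]+M[:,0]*(DZ+4.2-q[2])
E
python3 - <<'E'
from h import *
tp=hookpt((68.1,-38.8,4.2));print("tip model",tp,"px",proj("side",[tp]),"heel",hookpt((12,0,4.2)))
px=np.array([[268-45+53/5.5-.4,252-40+240/5.5-.4]]);print("seen px",px,plane("side",px,tp[2]))
P=tcp(153,z=110);print(P);go(*P,153-90)
E
```

```text
tip model [ 556.89098621 -269.51523717  113.82772744] px [[305.9178842  261.49613793]] heel [ 494.08105633 -242.93417368  114.83260153]
seen px [[232.23636364 255.23636364]] [[ 408.63948701 -217.46427924  113.82772744]]
[534.84365483   8.93773205 132.9       ]
t 8.47 pos [ 481.7 -245.6  137.9] zhead 101.7 down [-0.015  0.002 -1.   ] F [ 0.1 -0.5 -1.3] grip 0.111 j [-0.6   0.4  -0.25  0.93 -0.01 -0.81]
  delta tool mm [   4.7 -103.9  238.4] twist deg 38.7 rad 0.676
```

```bash
sed -i 's/hx,hy=np.cross.*$/hy=-M[:,2]/' h.py
python3 - <<'E'
from h import *
tp=hookpt((68.1,-38.8,4.2));print("tip model",tp,"px",proj("side",[tp]),"heel",hookpt((12,0,4.2)))
px=np.array([[268-45+53/5.5-.4,252-40+240/5.5-.4]]);print("seen px",px,plane("side",px,tp[2]))
E
```

```text
tip model [ 405.81713925 -221.64030556  116.21177594] px [[231.19095074 256.32837572]] heel [ 468.62706913 -248.22136905  115.20690186]
seen px [[232.23636364 255.23636364]] [[ 408.48306592 -219.28961779  116.21177594]]
```

Request:
send_rows([
  {"travel":[0,-0.019,0.045],"twist":0,"gripper":-1},
  {"travel":[0,-0.019,0.045],"twist":0,"gripper":-1},
  {"travel":[0,-0.019,0.045],"twist":0,"gripper":-1},
  {"travel":[0,-0.019,0.045],"twist":0,"gripper":-1},
  {"travel":[0,-0.019,0.04],"twist":0,"gripper":-1},
])

```text
time_s: 9.1
position: [527.7, -6.5, 130.5]
eef_rot: [0.444, -0.539, 0.452, 0.554]
contact_force: [0.2, -0.2, -2.0]
grip_width: 0.109
```

Request:
send_rows([
  {"travel":[0,0,0],"twist":0.16,"gripper":-1},
  {"travel":[0,0,0],"twist":0.16,"gripper":-1},
  {"travel":[0,0,0],"twist":0.16,"gripper":-1},
  {"travel":[0,0,0],"twist":0.16,"gripper":-1},
  {"travel":[0,0,0],"twist":0,"gripper":-1},
])

```text
time_s: 9.72
position: [523.5, -1.7, 122.9]
eef_rot: [0.59, -0.366, 0.609, 0.383]
contact_force: [-0.3, -0.5, -1.5]
grip_width: 0.104
```

```bash
python3 - <<'E'
from h import *
print("ring side corrected",plane("side",[[244.5,172.5]],68),"top",plane("top",[[219.3,200.3]],68))
P=tcp(155,z=85);print(P);go(*P,155-90)
print(hookpt((68.1,-38.8,4.2)))
E
```

```text
ring side corrected [[492.92445603  90.02300919  68.        ]] top [[493.74403502  90.08299237  68.        ]]
[536.92490553   8.42749538 107.9       ]
t 9.72 pos [523.5  -1.7 122.9] zhead 64.0 down [-0.036  0.006 -0.999] F [-0.3 -0.5 -1.5] grip 0.104 j [-0.14  0.4  -0.29  0.91  0.    0.31]
  delta tool mm [14.5 -8.1 15.2] twist deg -1.0 rad -0.017
[477.64845993  63.56743865 101.98975284]
```

Request:
send_rows([
  {"travel":[0,-0.004,0.007],"twist":0,"gripper":-1},
  {"travel":[0,-0.004,0.007],"twist":0,"gripper":-1},
  {"travel":[0,0,0],"twist":-0.01,"gripper":-1},
  {"travel":[0,0,0],"twist":0,"gripper":-1},
  {"travel":[0,0,0],"twist":0,"gripper":-1},
])

```text
time_s: 10.35
position: [537.3, 8.2, 121.1]
eef_rot: [0.586, -0.371, 0.606, 0.389]
contact_force: [-0.2, -0.5, -0.9]
grip_width: 0.107
```

```bash
python3 - <<'E'
from h import *
P=tcp(155,z=85);print(P);go(*P,155-90)
print(hookpt((68.1,-38.8,4.2)))
for n in("side","top"):
    t=robot.grab_frame(n)[:,:,::-1].copy();cv2.imwrite(f"pics/{n}4.png",t)
print(robot.read_state()["position"],quat().as_matrix()[:,0])
print(proj("side",hookpt((68.1,-38.8,4.2))),proj("top",hookpt((68.1,-38.8,4.2))))
E
```

```text
[536.92490553   8.42749538 107.9       ]
t 10.35 pos [537.3   8.2 121.1] zhead 65.1 down [-0.037  0.006 -0.999] F [-0.2 -0.5 -0.9] grip 0.107 j [-0.12  0.43 -0.25  0.92  0.    0.31]
  delta tool mm [13.2 -0.   0.2] twist deg 0.1 rad 0.001
[490.2040634  72.6240677 100.3664872]
[537.28401753   8.14994119 121.14532882] [-0.0372262   0.00654834 -0.99928541]
[[244.19408378 167.76633177]] [[224.49943147 199.86439324]]
```

```bash
python3 - <<'E'
from h import *
t=cv2.imread("pics/top4.png")[165:235,190:270];s=cv2.imread("pics/side4.png")[140:210,215:295]
cv2.imwrite("pics/v4.png",np.hstack([cv2.resize(t,(400,350),interpolation=3),cv2.resize(s,(400,350),interpolation=3)]))
E
```

```text
(no output)
```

View pics/v4.png

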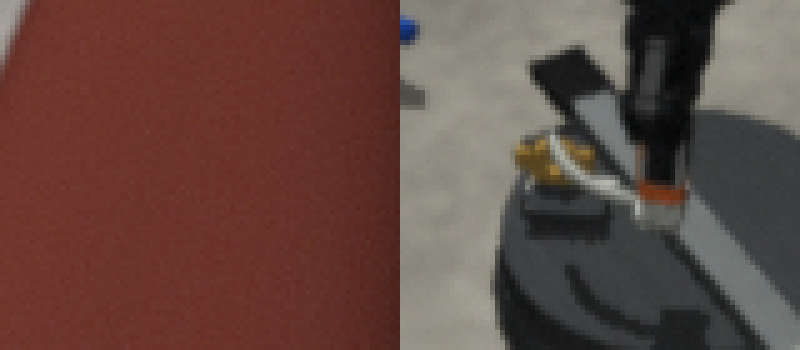

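```bash
python3 - <<'E'
from h import *
s=cv2.imread("pics/s1.png");m=blob(s,(12,90,40),(35,255,255),(232,160,262,190))
y,x=np.nonzero(m);print(len(x),cv2.boundingRect(m))
for r in range(162,182): print(r,''.join('#' if v else '.' for v in m[r,232:262]),s[r,240:252].max(1).tolist())
sx=np.array([.342,.94,0]);sy=np.array([-.94,.342,0])
for R0 in ([493.2,89.3,68],[494.1,88.8,68]):
    R0=np.array(R0);f=R0-4.5*sx
    print([ (proj("side",[p])[0]+[1.0,-1.1]).round(1).tolist() for p in (f,f+sy*22,f-sy*22,f+[0,0,14.5],f+[0,0,-14.5],R0+4.5*sx+[0,0,14.5])])
E
```

```text
111 (238, 167, 16, 10)
162 .............................. [141, 141, 143, 147, 145, 137, 101, 52, 20, 32, 78, 111]
163 .............................. [137, 137, 141, 145, 145, 142, 135, 99, 41, 32, 48, 89]
164 .............................. [140, 139, 141, 142, 141, 139, 128, 110, 54, 41, 41, 54]
165 .............................. [141, 141, 137, 130, 126, 119, 83, 55, 36, 36, 35, 39]
166 .............................. [132, 128, 122, 99, 90, 85, 67, 45, 43, 44, 44, 37]
167 ...........#####.............. [98, 90, 90, 106, 121, 133, 126, 95, 67, 59, 62, 48]
168 ..........#######............. [75, 75, 118, 153, 174, 183, 184, 146, 94, 69, 62, 58]
169 ......############............ [108, 95, 135, 141, 147, 151, 156, 132, 100, 81, 70, 70]
170 ......################........ [121, 101, 109, 98, 92, 93, 97, 96, 89, 78, 87, 91]
171 ......################........ [86, 86, 86, 85, 82, 81, 85, 85, 83, 82, 99, 98]
172 ......################........ [83, 85, 84, 83, 91, 98, 108, 95, 86, 83, 86, 89]
173 .......###############........ [80, 85, 83, 84, 103, 145, 150, 112, 89, 83, 79, 93]
174 .......
[... 166 characters left out ...]
6 ...........######............. [106, 106, 66, 55, 66, 71, 73, 72, 75, 95, 146, 156]
177 .............................. [120, 76, 40, 35, 36, 38, 39, 40, 43, 48, 70, 76]
178 .............................. [79, 65, 46, 35, 35, 31, 33, 30, 30, 32, 34, 34]
179 .............................. [55, 61, 60, 48, 43, 42, 41, 32, 31, 32, 29, 30]
180 .............................. [59, 63, 62, 59, 60, 60, 57, 47, 42, 40, 33, 29]
181 .............................. [65, 62, 58, 59, 59, 58, 60, 54, 51, 48, 37, 32]
[[245.4, 172.6], [237.5, 172.1], [253.3, 173.2], [245.2, 168.7], [245.6, 176.5], [245.7, 166.5]]
[[245.7, 172.7], [237.9, 172.1], [253.7, 173.3], [245.5, 168.7], [246.0, 176.6], [246.0, 166.6]]
```

```bash
cat >>h.py <<'E'
RING=np.array([493.3,89.3,68.]);SX=np.array([.342,.94,0]);SY=np.array([-.94,.342,0])
def plan(phi,ring=RING,dz=0):
    d=quat().as_matrix()[:,0];f=np.radians(phi);hx=np.array([np.cos(f),np.sin(f),0]);hx[2]=-(hx@d)/d[2];hx/=np.linalg.norm(hx)
    hy=np.cross(-d,hx);e=SY.copy();e[2]=-(e@d)/d[2];C=ring+[0,0,dz]-60*e
    return C-hx*(12+EX)+60*hy-d*DZ
def at():
    """where the held hook is relative to the arc: phi, and wire-circle point at the ring vs ring (seat y, z)"""
    M=quat().as_matrix();d=M[:,0];C=hookpt((12,-60,4.2));e=SY.copy();e[2]=-(e@d)/d[2];D=C+60*e-RING
    phi=np.degrees(np.arctan2(M[1,1],M[0,1]));t=hookpt((68.1,-38.8,4.2))-RING
    print("phi",phi.round(1),"arc off seat x,y,z",(D@SX).round(1),(D@SY).round(1),D[2].round(1),"tip in seat",(t@SX).round(1),(t@SY).round(1),t[2].round(1));return phi
E
python3 - <<'E'
from h import *
P=plan(155,dz=.7);go(*P,65);at()
E
```

```text
t 10.45 pos [537.3   8.1 121.1] zhead 65.1 down [-0.037  0.007 -0.999] F [ 0.  -0.  -0.7] grip 0.105 j [-0.12  0.43 -0.25  0.92  0.    0.31]
  delta tool mm [31.7 -0.6  0.7] twist deg 0.1 rad 0.001
phi 155.0 arc off seat x,y,z -0.5 -0.4 32.4 tip in seat -16.7 -2.8 32.4
```

Request:
send_rows([
  {"travel":[0.008,0,0.001],"twist":0,"gripper":-1},
  {"travel":[0.009,-0.001,0],"twist":0,"gripper":-1},
  {"travel":[0.007,0,0],"twist":0,"gripper":-1},
  {"travel":[0.003,0,0],"twist":0,"gripper":-1},
  {"travel":[0,0,0],"twist":0,"gripper":-1},
])

```text
time_s: 11.08
position: [537.0, 8.7, 91.7]
eef_rot: [0.586, -0.371, 0.606, 0.389]
contact_force: [0.5, -0.2, -1.6]
grip_width: 0.11
```

```bash
python3 - <<'E'
from h import *
P=plan(155,dz=.5);go(*P,65);at()
s=robot.grab_frame("side")[:,:,::-1].copy();cv2.imwrite("pics/side5.png",s)
cv2.imwrite("pics/v5.png",cv2.resize(s[150:200,225:285],(600,500),interpolation=3))
print(proj("side",hookpt((68.1,-38.8,4.2)))+[1,-1.1])
E
```

```text
t 11.07 pos [537.    8.7  91.7] zhead 65.0 down [-0.038  0.007 -0.999] F [ 0.5 -0.2 -1.6] grip 0.11 j [-0.12  0.46 -0.29  0.86  0.    0.31]
  delta tool mm [ 2.5 -0.1  0.1] twist deg 0.0 rad 0.001
phi 155.0 arc off seat x,y,z -0.0 0.0 3.0 tip in seat -16.3 -2.3 3.0
[[245.57306777 174.68190333]]
```

View pics/v5.png

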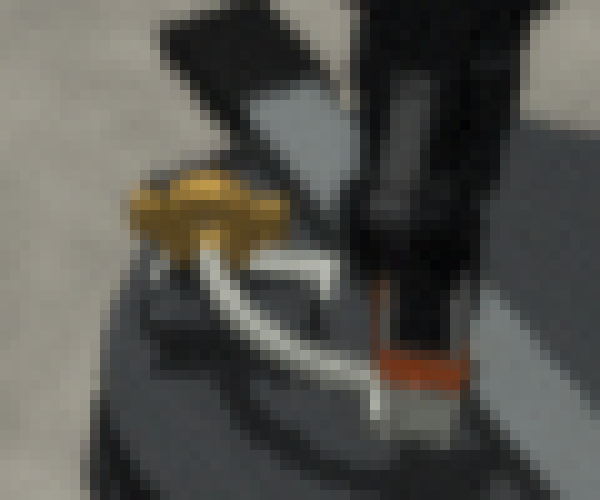

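The tip, at (207,255) in the crop, lies in line with the ring hole at (208,233), still 2.5 mm high and about 12 mm short of it. I'll lower it and advance along the arc.

Request:
send_rows([
  {"travel":[0.002,0,0],"twist":0,"gripper":-1},
  {"travel":[0.0005,0.002,-0.0004],"twist":0.035,"gripper":-1},
  {"travel":[0,0.002,-0.0004],"twist":0.035,"gripper":-1},
  {"travel":[0,0.002,-0.0004],"twist":0.035,"gripper":-1},
  {"travel":[0,0,0],"twist":0,"gripper":-1},
])

```text
time_s: 11.75
position: [531.1, 10.5, 90.1]
eef_rot: [0.606, -0.337, 0.627, 0.354]
contact_force: [0.5, -0.4, -1.8]
grip_width: 0.11
```

```bash
python3 - <<'E'
from h import *
p=at();P=plan(p);go(*P);print("next",plan(p-2)-plan(p))
E
```

```text
phi 148.5 arc off seat x,y,z 0.1 -0.8 1.1 tip in seat -9.5 -1.6 1.1
t 11.75 pos [531.1  10.5  90.1] zhead 58.6 down [-0.037  0.006 -0.999] F [ 0.5 -0.4 -1.8] grip 0.11 j [-0.12  0.45 -0.31  0.84  0.    0.43]
  delta tool mm [ 1.1  0.7 -0.2] twist deg 0 rad 0.0
next [-2.00838209  0.73998255  0.07887904]
```

Request:
send_rows([
  {"travel":[0.001,0.0027,-0.0006],"twist":0.035,"gripper":-1},
  {"travel":[0,0.0021,-0.0004],"twist":0.035,"gripper":-1},
  {"travel":[0,0.0021,-0.0004],"twist":0.035,"gripper":-1},
  {"travel":[0,0.0021,-0.0004],"twist":0.035,"gripper":-1},
  {"travel":[0,0,0],"twist":0,"gripper":-1},
])

```text
time_s: 12.38
position: [521.9, 14.4, 89.4]
eef_rot: [0.63, -0.291, 0.652, 0.306]
contact_force: [0.6, 0.4, -2.1]
grip_width: 0.107
```

```bash
python3 - <<'E'
from h import *
p=at();P=plan(p);go(*P)
s=robot.grab_frame("side")[:,:,::-1].copy();cv2.imwrite("pics/side6.png",s)
E
```

```text
phi 139.9 arc off seat x,y,z 0.0 0.1 0.0 tip in seat -0.7 -0.0 0.0
t 12.38 pos [521.9  14.4  89.4] zhead 50.0 down [-0.037  0.006 -0.999] F [ 0.6  0.4 -2.1] grip 0.107 j [-0.11  0.44 -0.34  0.83  0.    0.58]
  delta tool mm [ 0.  -0.1  0. ] twist deg 0 rad 0.0
```

Request:
send_rows([
  {"travel":[0,0.0021,-0.0004],"twist":0.035,"gripper":-1},
  {"travel":[0,0.0021,-0.0004],"twist":0.035,"gripper":-1},
  {"travel":[0,0.0021,-0.0004],"twist":0.035,"gripper":-1},
  {"travel":[0,0.0021,-0.0004],"twist":0.035,"gripper":-1},
  {"travel":[0,0.001,-0.0002],"twist":0.017,"gripper":-1},
])

```text
time_s: 13.05
position: [513.5, 19.7, 89.7]
eef_rot: [0.652, -0.237, 0.675, 0.251]
contact_force: [0.2, -0.4, -1.0]
grip_width: 0.107
```

```bash
python3 - <<'E'
from h import *
p=at();P=plan(p);go(*P);print(robot.read_state()["ft_torque"])
s=robot.grab_frame("side")[:,:,::-1].copy();cv2.imwrite("pics/side7.png",s)
cv2.imwrite("pics/v7.png",cv2.resize(s[150:200,225:285],(600,500),interpolation=3))
E
```

```text
phi 130.4 arc off seat x,y,z -0.0 -0.3 -0.1 tip in seat 9.3 -1.1 -0.1
t 13.05 pos [513.5  19.7  89.7] zhead 40.4 down [-0.037  0.006 -0.999] F [ 0.2 -0.4 -1. ] grip 0.107 j [-0.11  0.42 -0.36  0.82  0.    0.76]
  delta tool mm [-0.   0.2 -0.1] twist deg 0 rad 0.0
[-0.03272003 -0.05732439  0.03627613]
```

View pics/v7.png

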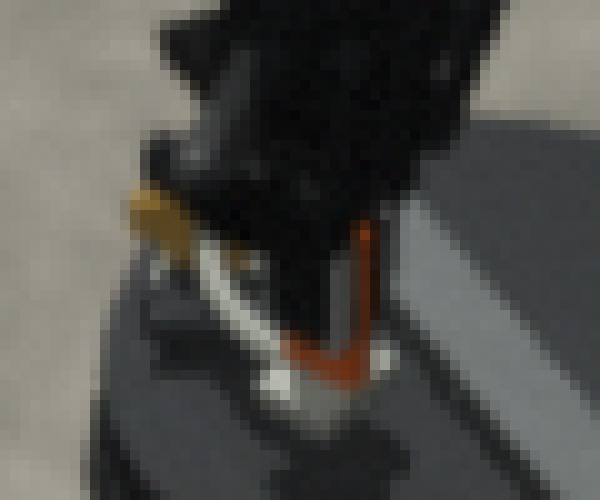

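The wire enters the ring at (197,250) in the crop without contact force, so I'll continue.

Request:
send_rows([
  {"travel":[0,0.0023,-0.0005],"twist":0.035,"gripper":-1},
  {"travel":[0,0.0021,-0.0004],"twist":0.035,"gripper":-1},
  {"travel":[0,0.0021,-0.0004],"twist":0.035,"gripper":-1},
  {"travel":[0,0.0021,-0.0004],"twist":0.035,"gripper":-1},
  {"travel":[0,0.0021,-0.0004],"twist":0.035,"gripper":-1},
])

```text
time_s: 13.72
position: [505.5, 27.2, 90.0]
eef_rot: [0.671, -0.178, 0.695, 0.189]
contact_force: [0.2, -0.5, -0.8]
grip_width: 0.109
```

```bash
python3 - <<'E'
from h import *
p=at();P=plan(p);go(*P);print(robot.read_state()["ft_torque"])
E
```

```text
phi 120.0 arc off seat x,y,z -0.1 -0.4 -0.1 tip in seat 19.8 -3.9 -0.3
t 13.72 pos [505.5  27.2  90. ] zhead 30.0 down [-0.036  0.006 -0.999] F [ 0.2 -0.5 -0.8] grip 0.109 j [-0.09  0.41 -0.38  0.82  0.    0.95]
  delta tool mm [-0.   0.4 -0.2] twist deg 0 rad 0.0
[-0.10029477 -0.08894142 -0.01113624]
```

Request:
send_rows([
  {"travel":[-0.0003,0.0024,-0.0006],"twist":0.035,"gripper":-1},
  {"travel":[0,0.0021,-0.0004],"twist":0.035,"gripper":-1},
  {"travel":[0,0.0021,-0.0004],"twist":0.035,"gripper":-1},
  {"travel":[0,0.0021,-0.0004],"twist":0.035,"gripper":-1},
  {"travel":[0,0.0021,-0.0004],"twist":0.035,"gripper":-1},
])

```text
time_s: 14.35
position: [498.8, 36.0, 90.7]
eef_rot: [0.684, -0.116, 0.709, 0.125]
contact_force: [0.4, -0.5, -1.6]
grip_width: 0.106
```

```bash
python3 - <<'E'
from h import *
p=at();P=plan(p);go(*P);print(robot.read_state()["ft_torque"])
E
```

```text
phi 109.6 arc off seat x,y,z -0.1 -0.5 0.3 tip in seat 29.6 -8.4 -0.2
t 14.35 pos [498.8  36.   90.7] zhead 19.6 down [-0.036  0.006 -0.999] F [ 0.4 -0.5 -1.6] grip 0.106 j [-0.08  0.4  -0.4   0.81  0.    1.15]
  delta tool mm [ 0.3  0.4 -0.3] twist deg 0 rad 0.0
[-0.04653965 -0.06632341 -0.01476492]
```

Request:
send_rows([
  {"travel":[0,0.0024,-0.0006],"twist":0.035,"gripper":-1},
  {"travel":[0,0.0021,-0.0004],"twist":0.035,"gripper":-1},
  {"travel":[0,0.0021,-0.0004],"twist":0.035,"gripper":-1},
  {"travel":[0,0.0021,-0.0004],"twist":0.035,"gripper":-1},
  {"travel":[0,0.0021,-0.0004],"twist":0.035,"gripper":-1},
])

```text
time_s: 14.98
position: [493.9, 46.0, 91.0]
eef_rot: [0.692, -0.054, 0.717, 0.06]
contact_force: [-0.5, -1.0, -2.0]
grip_width: 0.106
```

```bash
python3 - <<'E'
from h import *
p=at();P=plan(p,dz=.3);go(*P);print(robot.read_state()["ft_torque"])
E
```

```text
phi 99.2 arc off seat x,y,z -0.0 -0.5 0.4 tip in seat 38.6 -14.6 -0.4
t 14.97 pos [493.9  46.   91. ] zhead 9.3 down [-0.036  0.006 -0.999] F [-0.5 -1.  -2. ] grip 0.106 j [-0.06  0.39 -0.41  0.81  0.    1.35]
  delta tool mm [ 0.1  0.3 -0.4] twist deg 0 rad 0.0
[-0.004063   -0.07018817  0.00027206]
```

Request:
send_rows([
  {"travel":[0,0.0024,-0.0007],"twist":0.035,"gripper":-1},
  {"travel":[0,0.0021,-0.0004],"twist":0.035,"gripper":-1},
  {"travel":[0,0.0021,-0.0004],"twist":0.035,"gripper":-1},
  {"travel":[0,0.0021,-0.0004],"twist":0.035,"gripper":-1},
  {"travel":[0,0.0021,-0.0004],"twist":0.035,"gripper":-1},
])

```text
time_s: 15.6
position: [490.7, 56.7, 91.3]
eef_rot: [0.694, 0.009, 0.72, -0.005]
contact_force: [-0.1, -0.0, -1.2]
grip_width: 0.105
```

```bash
python3 - <<'E'
from h import *
p=at();P=plan(p,dz=.3);go(*P);print(robot.read_state()["ft_torque"], hookpt((12,0,4.2))-RING)
E
```

```text
phi 88.9 arc off seat x,y,z 0.0 -0.4 0.4 tip in seat 46.3 -22.3 -0.6
t 15.6 pos [490.7  56.7  91.3] zhead -1.1 down [-0.036  0.006 -0.999] F [-0.1 -0.  -1.2] grip 0.105 j [-0.04  0.39 -0.41  0.8   0.    1.55]
  delta tool mm [ 0.2  0.1 -0.4] twist deg 0 rad 0.0
[-0.08147724 -0.00789336  0.03262946] [ -3.14371347 -19.48647366   0.44745348]
```

Request:
send_rows([
  {"travel":[0,0.0022,-0.0007],"twist":0.035,"gripper":-1},
  {"travel":[0,0.0021,-0.0004],"twist":0.035,"gripper":-1},
  {"travel":[0,0.0021,-0.0004],"twist":0.035,"gripper":-1},
  {"travel":[0,0.0021,-0.0004],"twist":0.035,"gripper":-1},
  {"travel":[0,0.0016,-0.0003],"twist":0.026,"gripper":-1},
])

```text
time_s: 16.23
position: [489.4, 67.1, 91.4]
eef_rot: [0.691, 0.069, 0.716, -0.067]
contact_force: [0.2, -0.4, -1.4]
grip_width: 0.112
```

```bash
python3 - <<'E'
from h import *
p=at();P=plan(p,dz=.3);go(*P);print(robot.read_state()["ft_torque"], (hookpt((12,0,4.2))-RING)@SX)
E
```

```text
phi 79.0 arc off seat x,y,z -0.1 -0.3 0.5 tip in seat 52.0 -30.6 -1.0
t 16.23 pos [489.4  67.1  91.4] zhead -11.0 down [-0.036  0.006 -0.999] F [ 0.2 -0.4 -1.4] grip 0.112 j [-0.02  0.39 -0.41  0.81  0.01  1.75]
  delta tool mm [ 0.2  0.2 -0.2] twist deg 0 rad 0.0
[-0.05463981  0.07993762 -0.01858504] -9.532470742897868
```

Request:
send_rows([
  {"travel":[0,0.0011,-0.0003],"twist":0.017,"gripper":-1},
  {"travel":[0,0.001,-0.0002],"twist":0.017,"gripper":-1},
  {"travel":[0,0.001,-0.0002],"twist":0.017,"gripper":-1},
  {"travel":[0,0.001,-0.0002],"twist":0.017,"gripper":-1},
  {"travel":[0,0.0005,-0.0001],"twist":0.008,"gripper":-1},
])

```text
time_s: 16.85
position: [489.1, 71.1, 91.4]
eef_rot: [0.688, 0.096, 0.713, -0.097]
contact_force: [-1.0, -3.5, 0.2]
grip_width: 0.112
```

```bash
python3 - <<'E'
from h import *
p=at();P=plan(p,dz=.3);go(*P);print(robot.read_state()["ft_torque"], (hookpt((12,0,4.2))-RING)@SX)
E
```

```text
phi 74.4 arc off seat x,y,z -1.3 -0.2 0.4 tip in seat 53.1 -34.9 -1.4
t 16.85 pos [489.1  71.1  91.4] zhead -15.6 down [-0.036  0.004 -0.999] F [-1.  -3.5  0.2] grip 0.112 j [-0.01  0.39 -0.41  0.81  0.    1.84]
  delta tool mm [ 0.   1.3 -0.1] twist deg 0 rad 0.0
[-0.9030564   0.26506686  0.03004086] -5.8372829435391465
```

Request:
send_rows([
  {"travel":[0,0.001,0],"twist":0.004,"gripper":-1},
  {"travel":[0,0.0015,0],"twist":0.002,"gripper":-1},
  {"travel":[0,0.0015,0],"twist":0,"gripper":-1},
  {"travel":[0,0.0015,0],"twist":0,"gripper":-1},
  {"travel":[0,0.0015,0],"twist":0,"gripper":-1},
])

```text
time_s: 17.48
position: [489.1, 71.7, 91.6]
eef_rot: [0.686, 0.094, 0.713, -0.105]
contact_force: [-2.6, -9.6, 2.2]
grip_width: 0.111
```

```bash
python3 - <<'E'
from h import *
p=at();P=plan(p,dz=.3);go(*P);print(robot.read_state()["ft_torque"], (hookpt((12,0,4.2))-RING)@SX)
s=robot.grab_frame("side")[:,:,::-1].copy();cv2.imwrite("pics/side8.png",s)
E
```

```text
phi 73.8 arc off seat x,y,z -1.7 -0.3 0.3 tip in seat 52.9 -35.5 -2.1
t 17.48 pos [489.1  71.7  91.6] zhead -16.3 down [-0.04  -0.01  -0.999] F [-2.6 -9.6  2.2] grip 0.111 j [ 0.    0.39 -0.41  0.81 -0.01  1.86]
  delta tool mm [ 0.   1.7 -0.2] twist deg 0 rad 0.0
[-2.1022357   0.63906533  0.04180533] -5.569173684854803
```

Request:
send_rows([
  {"travel":[0.001,0.0005,0],"twist":0,"gripper":-1},
  {"travel":[0.001,0.0005,0],"twist":0,"gripper":-1},
  {"travel":[0,0.0005,0],"twist":0,"gripper":-1},
  {"travel":[0,0,0],"twist":0,"gripper":-1},
  {"travel":[0,0,0],"twist":0,"gripper":-1},
])

```text
time_s: 18.15
position: [489.0, 71.4, 91.1]
eef_rot: [0.686, 0.094, 0.713, -0.107]
contact_force: [-1.4, -3.0, -0.0]
grip_width: 0.109
```

```bash
python3 - <<'E'
from h import *
p=at();P=plan(p,dz=.3);go(*P);print(robot.read_state()["ft_torque"], (hookpt((12,0,4.2))-RING)@SX)
E
```

```text
phi 73.7 arc off seat x,y,z -2.1 -0.3 -0.2 tip in seat 52.5 -35.6 -2.8
t 18.15 pos [489.   71.4  91.1] zhead -16.4 down [-0.04  -0.013 -0.999] F [-1.4 -3.  -0. ] grip 0.109 j [ 0.01  0.39 -0.41  0.81 -0.01  1.86]
  delta tool mm [-0.5  2.1 -0.2] twist deg 0 rad 0.0
[-0.47120702  0.12086817  0.05556472] -5.943620285557788
```

Request:
send_rows([
  {"travel":[0,0,0],"twist":0,"gripper":-0.5},
  {"travel":[0,0,0],"twist":0,"gripper":-0.5},
  {"travel":[0,0,0],"twist":0,"gripper":-0.5},
  {"travel":[0,0,0],"twist":0,"gripper":-0.5},
  {"travel":[0,0,0],"twist":0,"gripper":-0.5},
])

```text
time_s: 18.77
position: [490.0, 72.5, 91.3]
eef_rot: [0.687, 0.094, 0.713, -0.106]
contact_force: [-0.7, -0.4, 0.4]
grip_width: 0.247
```

Request:
send_rows([
  {"travel":[-0.01,0,0],"twist":0,"gripper":-0.5},
  {"travel":[-0.02,0,0],"twist":0,"gripper":-0.5},
  {"travel":[-0.03,0,0],"twist":0,"gripper":-0.5},
  {"travel":[-0.04,0,0],"twist":0,"gripper":-0.5},
  {"travel":[-0.02,0,0],"twist":0,"gripper":-0.5},
])

```text
time_s: 19.4
position: [493.8, 73.9, 216.1]
eef_rot: [0.686, 0.094, 0.713, -0.106]
contact_force: [0.3, 0.4, -0.8]
grip_width: 0.25
```

Request:
send_rows([
  {"travel":[-0.01,-0.02,-0.04],"twist":0,"gripper":-0.5},
  {"travel":[-0.01,-0.02,-0.04],"twist":0,"gripper":-0.5},
  {"travel":[0,-0.02,-0.04],"twist":0,"gripper":-0.5},
  {"travel":[0,-0.02,-0.04],"twist":0,"gripper":-0.5},
  {"travel":[0,0,0],"twist":0,"gripper":-0.5},
])

```text
time_s: 20.02
position: [315.5, 41.6, 248.4]
eef_rot: [0.689, 0.094, 0.711, -0.106]
contact_force: [0.7, 0.0, -0.4]
grip_width: 0.251
```

```bash
python3 - <<'E'
from h import *
go(400,0,200)
for n in("side","top"):
    t=robot.grab_frame(n)[:,:,::-1].copy();cv2.imwrite(f"pics/{n}9.png",t)
t=cv2.imread("pics/top9.png")[150:220,195:275];s=cv2.imread("pics/side9.png")[145:215,225:305]
cv2.imwrite("pics/v9.png",np.vstack([cv2.resize(t,(320,280),interpolation=3),cv2.resize(s,(320,280),interpolation=3)]) if 0 else np.hstack([cv2.resize(t,(400,350),interpolation=3),cv2.resize(s,(400,350),interpolation=3)]))
E
```

```text
t 20.02 pos [315.5  41.6 248.4] zhead -16.3 down [-0.032 -0.012 -0.999] F [ 0.7  0.  -0.4] grip 0.251 j [-0.09 -0.1  -0.55  1.15 -0.01  1.77]
  delta tool mm [ 46.1 -15.3  94.1] twist deg 0 rad 0.0
```

View pics/v9.png

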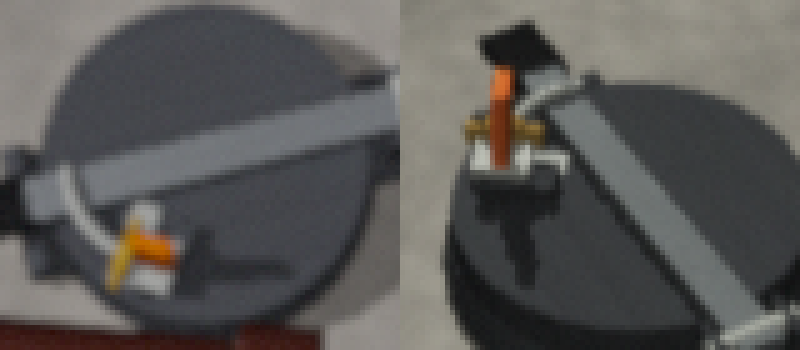

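```bash
python3 - <<'E'
from h import *
t=cv2.imread("pics/top9.png");s=cv2.imread("pics/side9.png")
tp=plane("top",[[195+67/5-.4,150+165/5-.4]],69)[0];d=tp-RING;print("tip",tp.round(1),"seat",(d@SX).round(1),(d@SY).round(1),"home 54.4 -34.6")
mt,ms=blob(t,(5,170,80),(15,255,255),(212,190,235,212)),blob(s,(3,150,80),(14,255,255),(235,155,255,185))
print(mt.sum()//255,ms.sum()//255,cv2.boundingRect(mt),cv2.boundingRect(ms))
f=np.radians(74.3);hx=np.array([np.cos(f),np.sin(f),0]);hy=np.array([-hx[1],hx[0],0])
O=RING-4.5*SX-12*hx
for z in(70,121): print(z,[ (proj("side",[O+a*hx+b*hy+[0,0,z-68]])+[1,-1.1]).round(1).tolist()[0] for a in(-12,12) for b in (-5,5)],[proj("top",[O+a*hx+b*hy+[0,0,z-68]]).round(1).tolist()[0] for a in(-12,12) for b in (-5,5)])
cv2.imwrite("pics/v10.png",np.hstack([cv2.resize(t[180:215,205:240],(400,400),interpolation=3),cv2.resize(s[150:190,230:270],(400,400),interpolation=3)]))
E
```

```text
tip [546.2 124.9  69. ] seat 51.5 -37.5 home 54.4 -34.6
19 74 (222, 197, 8, 6) (243, 158, 5, 20)
70 [[246.5, 178.0], [242.8, 177.9], [247.2, 172.1], [243.6, 172.0]] [[229.3, 201.6], [228.3, 204.8], [221.4, 199.3], [220.4, 202.5]]
121 [[245.7, 163.6], [241.9, 163.5], [246.4, 157.8], [242.7, 157.7]] [[228.3, 198.8], [227.3, 202.2], [220.1, 196.4], [219.0, 199.8]]
```

View pics/v10.png

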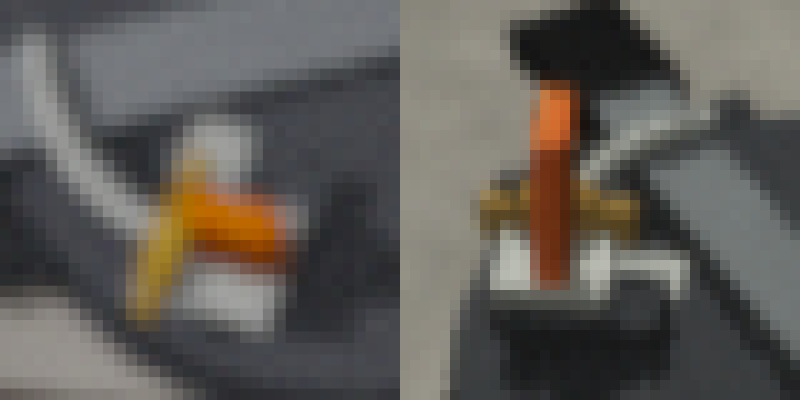

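The hook is threaded, with its wire passing from the ring at (150,235) over the lever to (35,40) in the crop. I need a bias check to be sure the block has no gap to the ring.

```bash
python3 - <<'E'
from h import *
def box(n,O,phi,a,b,z0,z1):
    f=np.radians(phi);hx=np.array([np.cos(f),np.sin(f),0]);hy=np.array([-hx[1],hx[0],0])
    p=proj(n,[np.r_[O[:2],0]+i*a*hx+j*b*hy+[0,0,z] for i in(-1,1) for j in(-1,1) for z in(z0,z1)])
    h=cv2.convexHull(p.astype(np.float32));m=cv2.moments(h);return p.min(0).round(1),p.max(0).round(1),np.round([m['m10']/m['m00'],m['m01']/m['m00']],2)
def seen(f,lo,hi,b):
    m=blob(cv2.imread(f),lo,hi,b);x,y,w,h=cv2.boundingRect(m);return (x-.5,y-.5),(x+w-.5,y+h-.5),cen(m).round(2),m.sum()//255
OR=((3,130,60),(17,255,255))
for n,b0,b9 in (("top",(322,198,345,222),(212,190,240,212)),("side",(258,265,290,302),(235,150,258,185))):
    print(n,"start pred",box(n,(480.5,-246.6),191.7,12,5,8.4,60),"seen",seen(f"pics/{n}0.png",*OR,b0))
    f=np.radians(74.3);O=RING-4.5*SX-12*np.array([np.cos(f),np.sin(f),0])
    print(n,"home pred",box(n,O,74.3,12,5,70,121.5),"seen",seen(f"pics/{n}9.png",*OR,b9))
    print(n,"ring seen",seen(f"pics/{n}0.png",(18,90,60),(35,255,255),(205,180,240,215)if n=="top" else(230,160,260,190)),"pred",box(n,RING,70,4.5,22,62,74),box(n,RING,70,4.5,14.5,53.5,82.5))
E
```

```text
top start pred (array([326.7, 202.4]), array([335.6, 213. ]), array([331.13, 207.73])) seen ((327.5, 203.5), (335.5, 212.5), array([331.34, 208.11]), np.uint64(44))
top home pred (array([219. , 196.4]), array([229.3, 204.8]), array([224.2 , 200.58])) seen ((221.5, 195.5), (229.5, 202.5), array([225.29, 199.46]), np.uint64(41))
top ring seen ((215.5, 193.5), (222.5, 207.5), array([219.4 , 200.21]), np.uint64(52)) pred (array([215.2, 192.7]), array([223.9, 208.2]), array([219.55, 200.45])) (array([215.9, 194.5]), array([223.1, 206.2]), array([219.55, 200.4 ]))
side start pred (array([262.3, 270.8]), array([274.1, 291. ]), array([268.25, 280.83])) seen ((263.5, 270.5), (273.5, 288.5), array([268.48, 279.35]), np.uint64(155))
side home pred (array([240.9, 158.7]), array([246.2, 179.1]), array([243.57, 168.84])) seen ((242.5, 157.5), (247.5, 177.5), array([244.93, 167.34]), np.uint64(83))
side ring seen ((237.5, 166.5), (253.5, 176.5), array([245.5 , 171.38]), np.uint64(114)) pred (array([236.4, 169.4]), array([252.9, 175.9]), array([244.68, 172.64])) (array([238.9, 167.2]), array([250.3, 178. ]), array([244.67, 172.6 ]))
```

```bash
python3 - <<'E'
from h import *
go(489.8,71.8,150,-16.3)
E
```

```text
t 20.12 pos [318.3  41.7 248.4] zhead -16.3 down [-0.031 -0.011 -0.999] F [ 1.2 -0.3  0.3] grip 0.249 j [-0.08 -0.09 -0.54  1.15 -0.01  1.77]
  delta tool mm [ 92.8  78.9 158.7] twist deg 0.0 rad 0.0
```

Request:
send_rows([
  {"travel":[0.005,0.018,0.036],"twist":0,"gripper":-0.4},
  {"travel":[0.01,0.02,0.04],"twist":0,"gripper":-0.4},
  {"travel":[0.015,0.02,0.04],"twist":0,"gripper":-0.4},
  {"travel":[0.015,0.01,0.02],"twist":0,"gripper":-0.4},
  {"travel":[0.01,0.003,0.006],"twist":0,"gripper":-0.4},
])

```text
time_s: 20.75
position: [483.7, 71.1, 187.4]
eef_rot: [0.692, 0.095, 0.708, -0.105]
contact_force: [-1.0, 0.3, -0.2]
grip_width: 0.299
```

Request:
send_rows([
  {"travel":[0,0,0],"twist":0,"gripper":-0.4},
  {"travel":[0,0,0],"twist":0,"gripper":-0.4},
  {"travel":[0,0,0],"twist":0,"gripper":-0.4},
  {"travel":[0,0,0],"twist":0,"gripper":-0.4},
  {"travel":[0,0,0],"twist":0,"gripper":-0.4},
])

```text
time_s: 21.38
position: [482.4, 70.9, 188.6]
eef_rot: [0.692, 0.095, 0.708, -0.105]
contact_force: [0.3, -0.4, -0.3]
grip_width: 0.296
```

```bash
python3 - <<'E'
from h import *
go(489.8,71.8,92,-16.3)
E
```

```text
t 21.38 pos [482.4  70.9 188.6] zhead -16.3 down [-0.025 -0.012 -1.   ] F [ 0.3 -0.4 -0.3] grip 0.296 j [ 0.    0.27 -0.3   1.03 -0.01  1.86]
  delta tool mm [96.3  4.7  8.8] twist deg 0.0 rad 0.001
```

Request:
send_rows([
  {"travel":[0.015,0.0035,0.007],"twist":0,"gripper":-0.4},
  {"travel":[0.018,0.001,0.002],"twist":0,"gripper":-0.4},
  {"travel":[0.01,0,0],"twist":0,"gripper":-0.4},
  {"travel":[0,0,0],"twist":0,"gripper":-0.4},
  {"travel":[0,0,0],"twist":0,"gripper":-0.4},
])

```text
time_s: 22.0
position: [492.3, 72.3, 142.4]
eef_rot: [0.692, 0.095, 0.708, -0.105]
contact_force: [0.3, -0.1, 0.7]
grip_width: 0.298
```

```bash
python3 - <<'E'
from h import *
go(489.8,71.8,92,-16.3)
E
```

```text
t 22.0 pos [492.3  72.3 142.4] zhead -16.3 down [-0.025 -0.012 -1.   ] F [ 0.3 -0.1  0.7] grip 0.298 j [ 0.01  0.33 -0.35  0.92 -0.01  1.86]
  delta tool mm [50.4 -0.3 -1.2] twist deg 0.0 rad 0.0
```

Request:
send_rows([
  {"travel":[0.014,0,-0.001],"twist":0,"gripper":-0.4},
  {"travel":[0.014,0,0],"twist":0,"gripper":-0.4},
  {"travel":[0.012,0,0],"twist":0,"gripper":-0.4},
  {"travel":[0.005,0,0],"twist":0,"gripper":-0.4},
  {"travel":[0,0,0],"twist":0,"gripper":-0.4},
])

```text
time_s: 22.62
position: [490.1, 72.1, 94.3]
eef_rot: [0.692, 0.095, 0.708, -0.105]
contact_force: [-0.0, 0.1, -0.5]
grip_width: 0.304
```

Request:
send_rows([
  {"travel":[0,0,0],"twist":0,"gripper":-1},
  {"travel":[0,0,0],"twist":0,"gripper":-1},
  {"travel":[0,0,0],"twist":0,"gripper":-1},
  {"travel":[0,0,0],"twist":0,"gripper":-1},
  {"travel":[0,0,0],"twist":0,"gripper":-1},
], force=40)

```text
time_s: 23.25
position: [489.7, 72.4, 94.9]
eef_rot: [0.692, 0.095, 0.708, -0.105]
contact_force: [-1.0, 0.8, -1.7]
grip_width: 0.11
```

```bash
python3 - <<'E'
from h import *
go(489.8,71.8,92,-15.7);print(robot.read_state()["ft_torque"])
E
```

```text
t 23.25 pos [489.7  72.4  94.9] zhead -16.3 down [-0.025 -0.011 -1.   ] F [-1.   0.8 -1.7] grip 0.11 j [ 0.01  0.38 -0.42  0.8  -0.01  1.86]
  delta tool mm [ 2.9 -0.5  0.3] twist deg -0.6 rad -0.01
[0.19622989 0.20190469 0.02639891]
```

Request:
send_rows([
  {"travel":[-0.0005,-0.002,0],"twist":0,"gripper":-1},
  {"travel":[-0.0005,-0.001,0],"twist":-0.01,"gripper":-1},
  {"travel":[0,0,0],"twist":0,"gripper":-1},
  {"travel":[0,0,0],"twist":0,"gripper":-1},
  {"travel":[0,0,0],"twist":0,"gripper":-1},
])

```text
time_s: 23.88
position: [488.8, 69.3, 95.9]
eef_rot: [0.692, 0.091, 0.709, -0.101]
contact_force: [-1.0, -0.8, -1.6]
grip_width: 0.104
```

```bash
python3 - <<'E'
from h import *
go(489.7,72.4,94.9,-15.7);print(robot.read_state()["ft_torque"])
E
```

```text
t 23.88 pos [488.8  69.3  95.9] zhead -15.7 down [-0.025 -0.011 -1.   ] F [-1.  -0.8 -1.6] grip 0.104 j [-0.    0.38 -0.42  0.8  -0.01  1.84]
  delta tool mm [0.9 3.2 0. ] twist deg 0.0 rad 0.001
[0.23849576 0.19178185 0.04272713]
```

Request:
send_rows([
  {"travel":[0,0.001,0.0005],"twist":0,"gripper":-1},
  {"travel":[0,0.0015,0.0005],"twist":0,"gripper":-1},
  {"travel":[0,0.0015,0],"twist":0,"gripper":-1},
  {"travel":[0,0.0015,0],"twist":0,"gripper":-1},
  {"travel":[0,0.002,0],"twist":0,"gripper":-1},
])

```text
time_s: 24.5
position: [490.4, 73.5, 95.6]
eef_rot: [0.691, 0.089, 0.709, -0.105]
contact_force: [-5.6, -8.6, 6.0]
grip_width: 0.109
```

```bash
python3 - <<'E'
from h import *
go(489.7,72.4,94.9,-15.7);print(robot.read_state()["ft_torque"])
E
```

```text
t 24.5 pos [490.4  73.5  95.6] zhead -15.8 down [-0.028 -0.018 -0.999] F [-5.6 -8.6  6. ] grip 0.109 j [ 0.01  0.38 -0.41  0.81 -0.02  1.86]
  delta tool mm [ 0.8 -1.3 -0.3] twist deg -0.1 rad -0.001
[-2.04535347  1.17714567  0.00328347]
```

Request:
send_rows([
  {"travel":[0,-0.0015,-0.001],"twist":0,"gripper":-1},
  {"travel":[-0.0005,0,-0.0005],"twist":0.015,"gripper":-1},
  {"travel":[0,0.0015,0],"twist":0,"gripper":-1},
  {"travel":[0,0.002,0],"twist":0,"gripper":-1},
  {"travel":[0,0.002,0],"twist":0,"gripper":-1},
])

```text
time_s: 25.12
position: [489.9, 74.6, 96.6]
eef_rot: [0.691, 0.092, 0.708, -0.114]
contact_force: [-4.3, -10.0, 3.8]
grip_width: 0.114
```

```bash
python3 - <<'E'
from h import *
go(489.7,72.4,94.9,-15.7);print(robot.read_state()["ft_torque"])
for n in("side","top"):
    t=robot.grab_frame(n)[:,:,::-1].copy();cv2.imwrite(f"pics/{n}10.png",t)
E
```

```text
t 25.12 pos [489.9  74.6  96.6] zhead -16.8 down [-0.029 -0.026 -0.999] F [ -4.3 -10.    3.8] grip 0.114 j [ 0.02  0.38 -0.41  0.81 -0.03  1.88]
  delta tool mm [ 1.7 -2.1  0.5] twist deg -1.1 rad -0.019
[-2.57171085  0.90072998 -0.02157981]
```

Request:
send_rows([
  {"travel":[0.001,0,0],"twist":0,"gripper":-1},
  {"travel":[0.001,0,0],"twist":0,"gripper":-1},
  {"travel":[0,0,0],"twist":0,"gripper":-0.4},
  {"travel":[0,0,0],"twist":0,"gripper":-0.4},
  {"travel":[0,0,0],"twist":0,"gripper":-0.4},
])

```text
time_s: 25.85
position: [490.9, 75.0, 95.6]
eef_rot: [0.692, 0.093, 0.707, -0.114]
contact_force: [-0.1, 0.0, 0.0]
grip_width: 0.3
```

Request:
send_rows([
  {"travel":[-0.01,0,0],"twist":0,"gripper":-0.4},
  {"travel":[-0.02,0,0],"twist":0,"gripper":-0.4},
  {"travel":[-0.03,0,0],"twist":0,"gripper":-0.4},
  {"travel":[-0.03,0,0],"twist":0,"gripper":-0.4},
  {"travel":[-0.02,0,0],"twist":0,"gripper":-0.4},
])

```text
time_s: 26.48
position: [493.3, 78.3, 210.0]
eef_rot: [0.691, 0.093, 0.708, -0.113]
contact_force: [0.1, -0.1, -0.3]
grip_width: 0.3
```

Request:
send_rows([
  {"travel":[-0.01,-0.02,-0.04],"twist":0,"gripper":-0.4},
  {"travel":[-0.01,-0.02,-0.04],"twist":0,"gripper":-0.4},
  {"travel":[0,-0.02,-0.04],"twist":0,"gripper":-0.4},
  {"travel":[0,-0.02,-0.04],"twist":0,"gripper":-0.4},
  {"travel":[0,0,0],"twist":0,"gripper":-0.4},
])

```text
time_s: 27.1
position: [314.6, 48.0, 240.2]
eef_rot: [0.694, 0.093, 0.705, -0.113]
contact_force: [1.2, -0.4, 0.5]
grip_width: 0.299
```

```bash
python3 - <<'E'
from h import *
go(489.8,71.8,150,-16.3)
for n in("side","top"):
    t=robot.grab_frame(n)[:,:,::-1].copy();cv2.imwrite(f"pics/{n}11.png",t)
def seen(f,lo,hi,b):
    m=blob(cv2.imread(f),lo,hi,b);x,y,w,h=cv2.boundingRect(m);return (x-.5,y-.5),(x+w-.5,y+h-.5),cen(m).round(2),m.sum()//255
for n,b in (("top",(212,190,240,212)),("side",(235,150,258,185))):
    for k in(9,11): print(n,k,seen(f"pics/{n}{k}.png",(3,130,60),(17,255,255),b))
t=cv2.imread("pics/top11.png");s=cv2.imread("pics/side11.png")
cv2.imwrite("pics/v11.png",np.hstack([cv2.resize(t[175:215,200:240],(400,400),interpolation=0),cv2.resize(s[150:190,230:270],(400,400),interpolation=0)]))
E
```

```text
t 27.1 pos [314.6  48.  240.2] zhead -16.8 down [-0.02  -0.025 -0.999] F [ 1.2 -0.4  0.5] grip 0.299 j [-0.05 -0.1  -0.57  1.12 -0.03  1.81]
  delta tool mm [ 86.1  75.9 161.9] twist deg -0.5 rad -0.008
top 9 ((221.5, 195.5), (229.5, 202.5), array([225.29, 199.46]), np.uint64(41))
top 11 ((218.5, 195.5), (229.5, 202.5), array([224.78, 199.27]), np.uint64(45))
side 9 ((242.5, 157.5), (247.5, 177.5), array([244.93, 167.34]), np.uint64(83))
side 11 ((242.5, 157.5), (247.5, 177.5), array([245.02, 167.22]), np.uint64(85))
```

The picture limit is reached, so I go by numbers now. The grip's top-view extents (218.5–229.5) match the home prediction (219–229.3), and the last push gained about 1.5 mm. One more gentle push will confirm the stop.

Request:
send_rows([
  {"travel":[0.005,0.018,0.037],"twist":0,"gripper":-0.4},
  {"travel":[0.01,0.02,0.042],"twist":0,"gripper":-0.4},
  {"travel":[0.015,0.019,0.042],"twist":0,"gripper":-0.4},
  {"travel":[0.015,0.01,0.022],"twist":0,"gripper":-0.4},
  {"travel":[0,0,0],"twist":0,"gripper":-0.4},
])

```text
time_s: 27.82
position: [484.0, 71.5, 190.7]
eef_rot: [0.696, 0.093, 0.703, -0.112]
contact_force: [-0.5, -0.7, -0.1]
grip_width: 0.302
```

```bash
python3 - <<'E'
from h import *
go(490.4,74.2,93,-16)
E
```

```text
t 27.82 pos [484.   71.5 190.7] zhead -16.7 down [-0.013 -0.025 -1.   ] F [-0.5 -0.7 -0.1] grip 0.302 j [ 0.01  0.26 -0.3   1.02 -0.02  1.88]
  delta tool mm [97.6  7.1  5.9] twist deg -0.7 rad -0.013
```

Request:
send_rows([
  {"travel":[0.015,0.0055,0.005],"twist":-0.01,"gripper":-0.4},
  {"travel":[0.018,0.0015,0.001],"twist":0,"gripper":-0.4},
  {"travel":[0.01,0,0],"twist":0,"gripper":-0.4},
  {"travel":[0,0,0],"twist":0,"gripper":-0.4},
  {"travel":[0,0,0],"twist":0,"gripper":-0.4},
])

```text
time_s: 28.45
position: [491.3, 76.1, 146.0]
eef_rot: [0.697, 0.089, 0.703, -0.108]
contact_force: [-0.2, 1.0, 0.6]
grip_width: 0.295
```

```bash
python3 - <<'E'
from h import *
go(490.4,74.2,93,-16)
E
```

```text
t 28.45 pos [491.3  76.1 146. ] zhead -16.0 down [-0.013 -0.025 -1.   ] F [-0.2  1.   0.6] grip 0.295 j [ 0.02  0.32 -0.35  0.91 -0.02  1.87]
  delta tool mm [53.  -0.6 -0.1] twist deg -0.0 rad -0.001
```

Request:
send_rows([
  {"travel":[0.014,0,0],"twist":0,"gripper":-0.4},
  {"travel":[0.014,0,0],"twist":0,"gripper":-0.4},
  {"travel":[0.013,0,0],"twist":0,"gripper":-0.4},
  {"travel":[0.007,0,0],"twist":0,"gripper":-0.4},
  {"travel":[0,0,0],"twist":0,"gripper":-0.4},
])

```text
time_s: 29.08
position: [490.6, 74.7, 94.9]
eef_rot: [0.697, 0.089, 0.703, -0.108]
contact_force: [0.1, 0.5, 0.2]
grip_width: 0.301
```

Request:
send_rows([
  {"travel":[0,0,0],"twist":0,"gripper":-1},
  {"travel":[0,0,0],"twist":0,"gripper":-1},
  {"travel":[0,0,0],"twist":0,"gripper":-1},
  {"travel":[0,0,0],"twist":0,"gripper":-1},
  {"travel":[0,0,0],"twist":0,"gripper":-1},
], force=40)

```text
time_s: 29.7
position: [489.8, 74.9, 95.3]
eef_rot: [0.697, 0.089, 0.704, -0.108]
contact_force: [-1.1, 0.3, -0.4]
grip_width: 0.111
```

Request:
send_rows([
  {"travel":[0,0.001,0],"twist":0,"gripper":-1},
  {"travel":[0,0.001,0],"twist":0,"gripper":-1},
  {"travel":[0,0.0015,0],"twist":0,"gripper":-1},
  {"travel":[0,0.002,0],"twist":0,"gripper":-1},
  {"travel":[0,0.002,0],"twist":0,"gripper":-1},
])

```text
time_s: 30.32
position: [490.0, 76.3, 95.5]
eef_rot: [0.696, 0.086, 0.704, -0.114]
contact_force: [-4.5, -8.9, 3.9]
grip_width: 0.108
```

```bash
python3 - <<'E'
from h import *
go(490.4,74.2,93,-16);print(robot.read_state()["ft_torque"])
E
```

```text
t 30.32 pos [490.   76.3  95.5] zhead -16.3 down [-0.017 -0.038 -0.999] F [-4.5 -8.9  3.9] grip 0.108 j [ 0.03  0.38 -0.42  0.79 -0.04  1.89]
  delta tool mm [ 2.5 -1.8  1. ] twist deg -0.3 rad -0.004
[-2.23678489  1.13485853 -0.07467868]
```

Request:
send_rows([
  {"travel":[0,0,0],"twist":0,"gripper":-1},
  {"travel":[0,0,0],"twist":0,"gripper":-1},
  {"travel":[0,0,0],"twist":0,"gripper":-0.4},
  {"travel":[0,0,0],"twist":0,"gripper":-0.4},
  {"travel":[0,0,0],"twist":0,"gripper":-0.4},
])

```text
time_s: 30.95
position: [491.5, 76.5, 96.1]
eef_rot: [0.697, 0.086, 0.703, -0.114]
contact_force: [0.5, -0.4, 0.9]
grip_width: 0.299
```

Request:
send_rows([
  {"travel":[-0.01,0,0],"twist":0,"gripper":-0.4},
  {"travel":[-0.02,0,0],"twist":0,"gripper":-0.4},
  {"travel":[-0.03,0,0],"twist":0,"gripper":-0.4},
  {"travel":[-0.03,0,0],"twist":0,"gripper":-0.4},
  {"travel":[-0.02,0,0],"twist":0,"gripper":-0.4},
])

```text
time_s: 31.58
position: [492.8, 81.0, 210.9]
eef_rot: [0.696, 0.086, 0.703, -0.114]
contact_force: [0.2, 0.4, 0.8]
grip_width: 0.296
```

Request:
send_rows([
  {"travel":[-0.01,-0.02,-0.04],"twist":0,"gripper":-0.4},
  {"travel":[-0.01,-0.02,-0.04],"twist":0,"gripper":-0.4},
  {"travel":[0,-0.02,-0.04],"twist":0,"gripper":-0.4},
  {"travel":[0,-0.02,-0.04],"twist":0,"gripper":-0.4},
  {"travel":[0,0,0],"twist":0,"gripper":-0.4},
])

```text
time_s: 32.2
position: [314.3, 49.4, 239.5]
eef_rot: [0.7, 0.086, 0.7, -0.113]
contact_force: [1.8, 0.1, 0.4]
grip_width: 0.304
```

```bash
python3 - <<'E'
from h import *
print(robot.read_state()["time_s"],robot.read_state()["position"])
for n in("side","top"):
    t=robot.grab_frame(n)[:,:,::-1].copy();cv2.imwrite(f"pics/{n}12.png",t)
def seen(f,lo,hi,b):
    m=blob(cv2.imread(f),lo,hi,b);x,y,w,h=cv2.boundingRect(m);return (x-.5,y-.5),(x+w-.5,y+h-.5),cen(m).round(2),m.sum()//255
for n,b,p in (("top",(212,190,240,212),(slice(175,212),slice(205,240))),("side",(235,150,258,185),(slice(150,185),slice(235,262)))):
    for k in(9,11,12): print(n,k,seen(f"pics/{n}{k}.png",(3,130,60),(17,255,255),b))
    g=[cv2.imread(f"pics/{n}{k}.png")[p].astype(np.float32) for k in(9,11,12)]
    o=[np.clip(i[:,:,2]-i[:,:,0]*1.5,0,None) for i in g]
    for i in(1,2):
        W=np.eye(2,3,dtype=np.float32);cc,W=cv2.findTransformECC(o[0],o[i],W,cv2.MOTION_TRANSLATION);print("  shift vs 9",W[:,2].round(2),round(cc,3))
# tail of the red scale: brightness rows through the gap between ring and block, side view
for k in(9,12):
    s=cv2.imread(f"pics/side{k}.png");print(k,[s[r,239:253].max(1).tolist() for r in range(169,180)])
E
```

```text
32.2 [314.25754485  49.41374882 239.46889129]
top 9 ((221.5, 195.5), (229.5, 202.5), array([225.29, 199.46]), np.uint64(41))
top 11 ((218.5, 195.5), (229.5, 202.5), array([224.78, 199.27]), np.uint64(45))
top 12 ((220.5, 195.5), (229.5, 202.5), array([225.1 , 199.31]), np.uint64(42))
  shift vs 9 [-0.04 -0.1 ] 0.998
  shift vs 9 [-0.05 -0.09] 0.999
side 9 ((242.5, 157.5), (247.5, 177.5), array([244.93, 167.34]), np.uint64(83))
side 11 ((242.5, 157.5), (247.5, 177.5), array([245.02, 167.22]), np.uint64(85))
side 12 ((242.5, 157.5), (247.5, 177.5), array([244.95, 167.3 ]), np.uint64(84))
  shift vs 9 [ 0.12 -0.1 ] 0.999
  shift vs 9 [ 0.07 -0.05] 1.0
9 [[134, 108, 94, 132, 125, 114, 107, 84, 90, 128, 120, 96, 100, 95], [126, 123, 101, 113, 118, 113, 106, 85, 81, 110, 103, 122, 136, 132], [89, 89, 85, 90, 117, 110, 106, 81, 71, 84, 87, 103, 109, 111], [84, 110, 96, 93, 116, 111, 107, 83, 73, 83, 85, 84, 85, 83], [92, 152, 132, 104, 118, 112, 106, 84, 79, 88, 95, 107, 88, 82], [108, 170, 176, 140, 123, 113, 105, 83, 83, 100, 132, 167, 98, 89], [119, 177, 186, 176, 134, 112, 104, 84, 92, 
[... 338 characters left out ...]
, 89, 93, 129, 119, 97, 99, 95], [125, 123, 99, 113, 116, 112, 108, 86, 82, 107, 102, 121, 136, 133], [90, 89, 85, 90, 111, 111, 107, 87, 72, 85, 89, 106, 108, 112], [88, 125, 99, 91, 112, 111, 108, 84, 70, 82, 85, 90, 85, 84], [97, 170, 138, 105, 114, 112, 108, 85, 73, 87, 94, 114, 88, 80], [110, 171, 176, 141, 121, 111, 108, 86, 82, 97, 132, 167, 98, 90], [118, 175, 187, 176, 131, 112, 105, 86, 91, 132, 172, 183, 120, 129], [139, 180, 187, 180, 132, 115, 107, 90, 103, 167, 185, 185, 138, 153], [155, 183, 186, 181, 142, 116, 112, 95, 103, 157, 182, 183, 104, 93], [154, 164, 167, 164, 139, 112, 112, 101, 99, 115, 164, 163, 84, 50], [97, 91, 88, 92, 88, 93, 97, 98, 95, 103, 121, 105, 63, 57]]
```

```bash
python3 - <<'E'
from h import *
a,b=cv2.imread("pics/side0.png"),cv2.imread("pics/side12.png")
for nm,(x0,y0,x1,y1) in dict(jar=(335,215,380,270),mug=(332,275,390,340),scoop=(172,125,222,158)).items():
    print(nm,round(float(np.abs(a[y0:y1,x0:x1].astype(int)-b[y0:y1,x0:x1]).mean()),2))
s1=cv2.imread("pics/s1.png")[205:235,262:300].astype(int);print("lever",np.abs(s1-b[205:235,262:300]).mean().round(2))
print(robot.read_state()["contact_force"].round(1),robot.job_done())
E
```

```text
jar 1.09
mug 1.09
scoop 7.1
lever 2.65
the job is handed in; nothing more can be done
[ 0.5 -0.9 -0.4] None
```

I folded the lever flat, threaded the hook round through the ring until it stopped, let go of it and drew the arm clear. The job was handed in at about 32 s.

- **Lever:** I pushed it down to its hard stop, with 17 N at most read at the end of a move. It still looked flat in the last picture.
- **Ring:** I found it about 10 mm to the seat +y side in the pictures. The hook passed through with almost no contact force.
- **Hook home:** Three separate pushes of about 10 N all met the same stop, and the hook moved no more than about 0.3 mm in the pictures from one to the next. The wire lies over the lever, with its tip at about the far edge.

Some checks were less clean:
- **Block against the ring:** Arm-based positions put it about 1.3 mm short of home. The top view suggested 1.5 to 3 mm, both for the grip and for the tip. I put this down to camera and grasp error because of the repeated hard stop, but I could not confirm zero gap because the pictures are too coarse.
- **Bystanders:** The jar and mug look unchanged. The picture difference around the scoop was larger (7.1, against 1.1 for the others). I think that is the arm's shadow or the arm in view, since nothing went near the scoop, but I did not verify it.
- **Forces:** I only read them at the end of each move, so a brief higher peak in between can't be ruled out.

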